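Knock the stuck die out of the noodle press

ROBOT

A 6-joint arm with a two-finger parallel gripper is mounted at the origin on a cart in front of the work surface, level with it; the furniture and walls round the work are solid. World frame = base frame: x ahead of the robot, y to its left, z up, the work surface at z = 0. Lengths are in m, angles in rad, forces in N, time in s.
With the tool pointing down it reaches from about 0.4 to 0.825 m from the base axis. Payload 7 kg.
Tool frame: the origin (TCP) lies at the very end of the fingers, on their centre line; the grasp point (between the pads) lies 19 mm behind it (grip_depth is the distance from the TCP to the grasp point, in m); z points along the fingers, y is the direction in which the jaws open and shut (so a half turn about z gives the same grasp; the last joint's range is limited). The gripper opens to 88 mm and grips with 3 to 60 N. Pads are 19 mm wide; open, the fingers measure 130 mm over their backs; the gripper's body (78 mm by 193 mm) begins 47 mm behind the grasp point.
Start: joints at [1.487, 0.359, 0.012, 0, -1.224, -0.288], TCP at [0.245, 0.629, 0.227] pointing down, gripper open.
Joint ranges: [-3.07, 3.07], [-1.43, 2.12], [-1.02, 1.25], [-3.03, 1.67], [-3.05, -0], [-3.03, 3.03]. Speed limits (rad/s): [2.39, 2.39, 3.01, 3.14, 3.14, 3.14].

INTERFACE

Orientations are given as [roll, pitch, yaw] about the fixed x, y, z axes, in that order (R = Rz(yaw) Ry(pitch) Rx(roll)).
In Python, from station import get_state, grab_frame, get_calibration, job_done, grip_depth gives the robot as it stands. The module is installed in compiled form; this text tells all that it offers.
- The arm moves only by the shell command python3 -m crank 'ROWS' [FORCE]. ROWS is JSON, a list of rows, each an object with "turn": the turn, a rotation vector about the tool's x, y, z each as a share of 2 pi rad, from -1 to 1, a list of three; "slide": the shift along the tool's x, y, z each as a share of 0.5 m, from -1 to 1, a list of three; "fingers": the opening, from -1 (shut) to 1 (fully open). A call has 1 to 5 rows; each row is the pose to reach, as a shift and turn from the pose commanded when the call began, along the tool's axes at that moment, turning the shorter way round; what a row does not reach only later rows make up. A row lasts 1/12 s, in which the tool goes at most 41.7 mm and 7.16 degrees, less where a joint would pass 70% of its speed; a pose out of reach is approached as far as the arm can. A call with a number of a shift or a turn outside -1 to 1 is refused whole. A call with a gripper value outside its range is refused whole. The fingers move at their own pace and stop on an object; FORCE is the grip in N (left out, the last holds). Time passes only in rows, so rows that repeat a pose let the fingers close. It gives the time, the measured TCP pose, the force and the opening at its end, in the units of the state.
- get_state(): the state, without advancing time (a new reading comes with each control period).
- grab_frame(name): name is "scene" or "side" or "wrist"; returns the picture (420x560x3 uint8, red, green, blue); there is no depth.
- get_calibration(name): a dict with "K" (3x3 intrinsics, pixels), "pose" (4x4, takes a point from camera to world coordinates). Camera axes: x right, y up, looking along -z (the intrinsics and any distortion apply to the point x, -y, -z); pixel columns grow to the right and rows downward; lengths in m; the calibration is good to about 2 mm. A picture is of the moment at which its call begins: read the wrist's pose just before it. get_calibration takes no time and is no camera call; for the wrist camera it gives the pose at the moment of the call.
- job_done(): hands the job in, once; it reports no verdict.
The state is a dict: "t": time; "q": joint angles; "qd": joint speeds; "joint_efforts": joint torques, N m; "eef_pos": TCP position; "ee_rot": TCP orientation; "force": force on the tool from outside, world axes, zero at the start; "moment": the same for the moment, N m; "width": finger opening in m.
Only numpy, scipy, OpenCV 4.12 (cv2) and the standard library are available. Lean on these libraries where they do the work, as an engineer would, in place of code of your own. Each camera call takes 0.05 s, during which the arm holds its last target.

TASK

The noodle press is due for a wash but its brass die is stuck in the barrel. Take the wooden mallet by its handle and knock the die out: quick, firm taps, square on the sprung cap of the ram with the flat face of the mallet and never slamming the ram hard against its stop, until the die has dropped into the white dish under the barrel. Then set the mallet back down on the worktop clear of the press, and leave everything else as it stands.

Things in the scene. Friction and masses are not known exactly. Their poses are not given: they have to be found in the camera images.
- press: Noodle press, fixed: grey base 130 x 166 x 16 mm, two steel columns 18 mm thick 71 mm to either side (its y), a grey crosshead 46 x 174 mm at 150 to 166 mm height (bolt ends up to 179 mm), a steel barrel 60 mm across hanging under it, the ram's spring housing above it. Origin at the centre of the underside, in the ram's axis; z up.
- ram (a joint): The sprung ram, m: 0 at rest (up), grows going down, solid stop at 0.021. Its spring lifts it with 3 to 6 N. The first 4 mm are idle, then it bears on the stuck die. The push needed at the cap peaks at 17 to 30 N (it differs each time) 7 to 9 mm down, where the die breaks loose; after that 10 to 15 N until the die falls free 15 to 20 mm down. A die left half-way stays for the next blow.
- ram_top (a point): Centre of the flat top of the ram's steel cap, the place to strike: 45 mm across, 228 mm above the worktop at rest. It moves down with the ram.
- mallet_head (a point): Centre of the mallet's head: a beech block 48 (x) by 52 (y) by 66 mm (z); its two flat striking faces lie 33 mm above and below this point. x points from handle to head, z square to the faces. At the start the mallet leans: the handle lies over the rim of the clay bowl, 25 degrees up from level, and the head stands on the far edge of its lower face. Weighs 0.29 kg, mostly the head.
- mallet_grip (a point): A point in the middle of the mallet's handle, 48 mm from the head's axis and 24 mm clear of the head, about 60 mm above the worktop at the start. The handle is a straight bar 18 mm thick (y), 24 mm tall (z), from 24 to 144 mm behind the head's axis, its end slightly thicker; it touches the bowl's rim 100 mm behind the head's axis. Axes as mallet_head.
- die_center (a point): Centre of the stuck brass die: a disc 39 mm across and 14 mm thick with small holes, its lower edge chamfered. It sits in the barrel, its underside 3 mm above the mouth, held by three small sprung catches and friction. z up at the start. It weighs 0.08 kg.
- barrel_mouth (a point): Centre of the open lower end of the press's barrel, 82 mm above the worktop (bore 43 mm).
- dish_floor (a point): Centre of the inner floor of the white dish, 117 mm across and 54 mm tall, which stands loose on the press's base under the barrel; its floor is about 80 mm across. z up.
- spice_jar: bystander: spice jar, 44 mm across, 96 mm tall, standing at the right of the bowl. Origin at the centre of its underside.
- clay_bowl: bystander: loose clay bowl, 122 mm across, 73 mm tall, on whose rim the mallet's handle rests at the start. To the right of the mallet's head, 0.1 to 0.2 m off, the post of a rack rises 0.9 m from the worktop. Origin at the centre of its underside.
- spare_die: bystander: a second die of the same size (39 mm across, 14 mm thick) with bigger holes, on the wooden tray left of the press; not the stuck one. The till, 0.45 m tall, and its printer stand behind the tray. Origin at the centre of its underside.

How it is judged:
By the outcome, as a careful person would: the job done as asked, in the order asked, and still so for the second after the job is handed in, with the robot touching nothing.
It also fails if it takes over 54 s, if anything falls off the work surface, if the arm or the gripper's body presses on something with over 40 N, if the wrist force passes 120 N, or if a joint passes its speed limit or range.

## Working session

There is one attempt and no reset: what is moved stays moved. The work goes in short steps, Python scripts to look and compute and a shell command to move; the robot and the scene stay as the last step left them, time stands still between calls to the robot, and variables do not carry over. Pictures are saved under pics/ and viewed, and the job is handed in when it is done.

```bash
mkdir -p pics; ls
python3 - <<'E'
from station import *
import cv2
print(get_state(), grip_depth() if callable(grip_depth) else grip_depth)
for n in ["scene","side","wrist"]:
    c=get_calibration(n); print(n,c)
    im=grab_frame(n); cv2.imwrite(f"pics/{n}0.png",im[:,:,::-1])
E
```

```text
pics
{'t': 0.0, 'q': array([ 1.48710454e+00,  3.59413389e-01,  1.10624577e-02, -3.77641032e-04,
       -1.22413718e+00, -2.88093152e-01]), 'qd': array([ 1.23182986e-03,  8.56108719e-05, -4.77867368e-05, -6.96384351e-04,
        3.42448282e-04,  1.06404827e-03]), 'joint_efforts': array([-2.05123561e-04, -5.82707798e+01,  2.93053526e+01,  6.99675679e+00,
        6.88621847e-03, -1.91535955e-04]), 'eef_pos': array([0.24505421, 0.62840272, 0.22560219]), 'ee_rot': array([ 3.13986972e+00, -1.40353995e-04, -3.71913425e-01]), 'force': array([-0.22686298,  0.38959233, -0.48625844]), 'moment': array([ 0.00339548, -0.00906413, -0.02554927]), 'width': 0.08743520779910247} 0.0188
scene {'K': array([[486.90274328,   0.        , 276.68341047],
       [  0.        , 486.90274328, 209.45144878],
       [  0.        ,   0.        ,   1.        ]]), 'pose': array([[-0.99204978,  0.07212326, -0.1031284 ,  0.44713075],
       [-0.12457023, -0.67917956,  0.72332384,  0.43935684],
       [-0.01787422,  0.73041999,  0.68276435,  0.84264957],
       [ 0.        ,  0.        ,  0.        ,  1.        ]])}
side {'K': array([[420.59397163,   0.        , 278.48730035],
       [  0.        , 420.59397163, 213.74557158],
       [  0.        ,   0.        ,   1.        ]]), 'pose': array([[-0.30262275,  0.83423585, -0.46094471,  0.16058521],
       [-0.95307312, -0.26914676,  0.13860608, -0.16692748],
       [-0.00843161,  0.48125936,  0.8765377 ,  0.90354585],
       [ 0.        ,  0.        ,  0.        ,  1.        ]])}
wrist {'K': array([[337.58964762,   0.        , 279.9632972 ],
       [  0.        , 337.58964762, 207.60231897],
       [  0.        ,   0.        ,   1.        ]]), 'pose': array([[-0.36319366,  0.89247393,  0.2675456 ,  0.31626503],
       [-0.93170864, -0.34883957, -0.10114331,  0.60088155],
       [ 0.00306272, -0.28600916,  0.95822199,  0.38253578],
       [ 0.        ,  0.        ,  0.        ,  1.        ]])}
```

View pics/scene0.png

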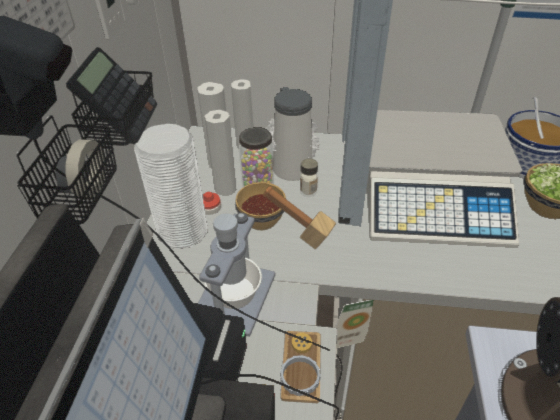

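View pics/side0.png

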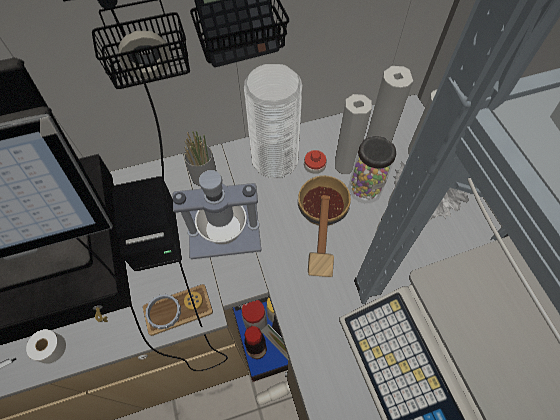

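View pics/wrist0.png

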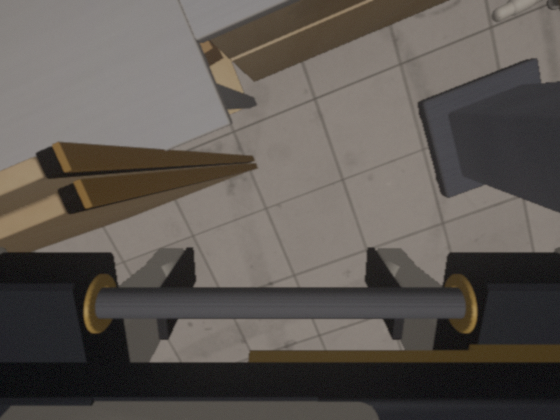

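The scene view shows the press (cap about (226,228)), the mallet head (320,230), the bowl (262,203), the spice jar (309,175) and the rack post base (350,215). The side view shows the cap (211,182), the head (321,265) and the post base (365,290). I'll enlarge both for measuring.

```bash
cat > h.py <<'E'
import numpy as np, cv2
from station import *
from scipy.optimize import least_squares
from scipy.spatial.transform import Rotation as R
def cal(n):
    c=get_calibration(n); return c['K'],c['pose']
def ray(n,u,v,c=None):
    K,T=c or cal(n)
    d=np.array([(u-K[0,2])/K[0,0],-(v-K[1,2])/K[1,1],-1.]); d=T[:3,:3]@d
    return T[:3,3],d/np.linalg.norm(d)
def onz(n,u,v,z,c=None):
    o,d=ray(n,u,v,c); return o+d*(z-o[2])/d[2]
def proj(n,p,c=None):
    K,T=c or cal(n); p=np.atleast_2d(p)
    q=(p-T[:3,3])@T[:3,:3]
    return np.c_[K[0,2]-K[0,0]*q[:,0]/q[:,2], K[1,2]+K[1,1]*q[:,1]/q[:,2]]
def tri(*obs):
    A=0;b=0
    for n,u,v in obs:
        o,d=ray(n,u,v); P=np.eye(3)-np.outer(d,d); A=A+P; b=b+P@o
    p=np.linalg.solve(A,b)
    return p,[np.round(proj(n,p)[0]-[u,v],1) for n,u,v in obs]
def crop(im,x0,y0,w,h,s,name):
    c=cv2.resize(im[y0:y0+h,x0:x0+w],None,fx=s,fy=s,interpolation=cv2.INTER_CUBIC)
    for i in range(0,w,20): cv2.putText(c,str(x0+i),(i*s,10),0,.35,(255,0,0),1); cv2.line(c,(i*s,12),(i*s,18),(255,0,0),1)
    for i in range(20,h,20): cv2.putText(c,str(y0+i),(0,i*s+4),0,.35,(255,0,0),1); cv2.line(c,(24,i*s),(30,i*s),(255,0,0),1)
    cv2.imwrite("pics/"+name,c)
def G(n): return cv2.cvtColor(grab_frame(n),cv2.COLOR_RGB2BGR)
E
python3 - <<'E'
from h import *
s=cv2.imread('pics/scene0.png');d=cv2.imread('pics/side0.png')
crop(s,190,140,190,145,4,'s1.png'); crop(d,165,150,220,150,3,'d1.png')
E
```

```text
(no output)
```

View pics/s1.png

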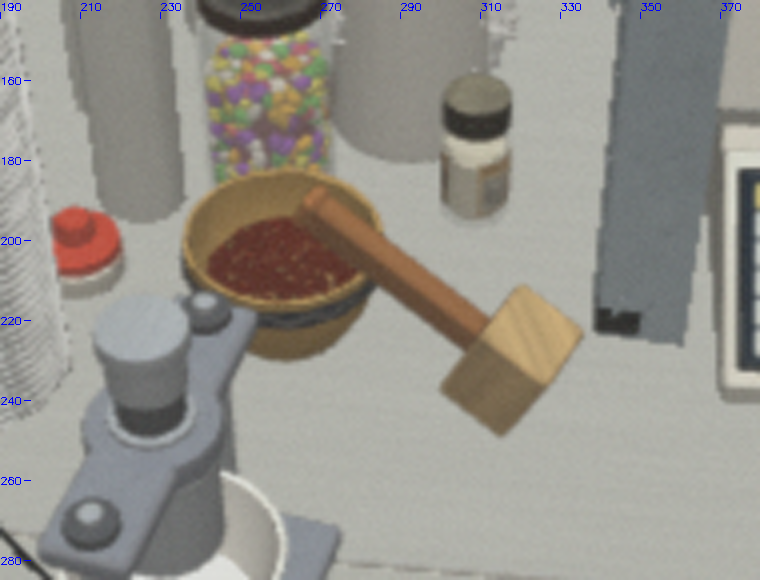

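View pics/d1.png

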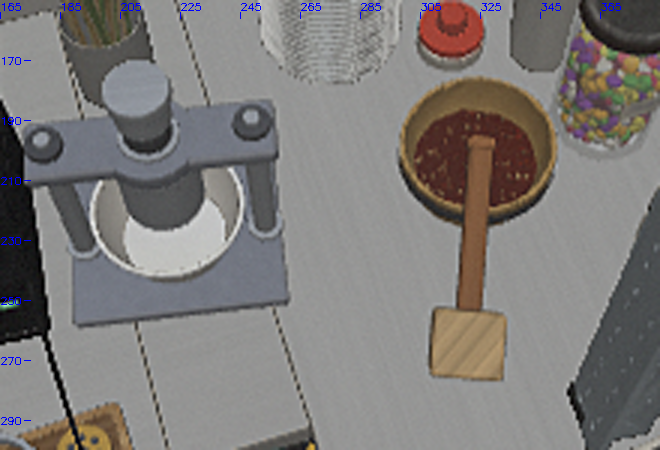

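```bash
cat >> h.py <<'E'
def Rm(yaw,pitch=np.radians(25)): # mallet rot: x head dir dipping
    return R.from_euler('ZY',[yaw,pitch]).as_matrix()
E
python3 - <<'E'
from h import *
def S(x,y): return ('scene',190+x/4,140+y/4)
def D(x,y): return ('side',165+x/3,150+y/3)
print('cap',tri(S(143,331),D(136,90)), onz('scene',*S(143,331)[1:],.228),onz('side',*D(136,90)[1:],.228))
# bolts ends z~.179 top
for n,a,b in [('boltR',S(205,305),D(252,118)),('boltL',S(90,512),D(42,138))]: print(n,tri(a,b),onz(*a,.179),onz(*b,.179))
# base corners top z=.016
for p in [D(78,325),D(289,300)]: print('base',onz(*p,.016))
# mallet side-bright face corners
for p in [D(432,307),D(507,312),D(503,381),D(429,375)]: print('head',onz(*p,.07))
print('handle end',tri(S(316,192),D(481,138)))
print('postbase',onz(*S(597,330),0),onz(*S(683,345),0),onz(*D(583,450),0),onz(*D(570,388),0))
print('jar',onz(*S(475,85),.096), onz(*S(475,205),0))
print('bowl',onz(*S(283,237),.073),onz(*D(478,148),.073))
E
```

```text
cap (array([ 0.62844043, -0.17144048,  0.2242628 ]), [array([-0.2, -0.2]), array([-0. ,  0.3])]) [ 0.62686041 -0.16731068  0.228     ] [ 0.62646181 -0.17158088  0.228     ]
boltR (array([ 0.6160243 , -0.24184721,  0.17460411]), [array([-0.2, -0.2]), array([-0. ,  0.3])]) [ 0.61438671 -0.23687451  0.179     ] [ 0.61391674 -0.24161029  0.179     ]
boltL (array([ 0.64271598, -0.10260137,  0.17720718]), [array([-0.2, -0.2]), array([-0. ,  0.3])]) [ 0.64169546 -0.10075655  0.179     ] [ 0.6421169  -0.10290864  0.179     ]
base [ 0.57804533 -0.08239684  0.016     ]
base [ 0.54878372 -0.24094942  0.016     ]
head [ 0.48851315 -0.33254614  0.07      ]
head [ 0.4684431  -0.38227259  0.07      ]
head [ 0.42073755 -0.36074812  0.07      ]
head [ 0.44061087 -0.31325654  0.07      ]
handle end (array([ 0.58453818, -0.40185936,  0.11542368]), [array([-0.4, -0.3]), array([-0. ,  0.5])])
postbase [ 4.15701019e-01 -4.23017155e-01 -1.11022302e-16] [ 0.36341327 -0.41555687  0.        ] [ 0.37488969 -0.41352839  0.        ] [ 0.42204166 -0.4228977   0.        ]
jar [ 0.50198335 -0.53573265  0.096     ] [ 0.49909054 -0.53198027  0.        ]
bowl [ 0.6053634  -0.40715833  0.073     ] [ 0.60099861 -0.40975041  0.073     ]
```

Run:
```python
from h import *
from itertools import product
C=np.array(list(product([-.024,.024],[-.026,.026],[-.033,.033])))
def S(x,y): return ('scene',190+x/4,140+y/4)
def D(x,y): return ('side',165+x/3,150+y/3)
cs,cd=cal('scene'),cal('side')
x0=[.455,-.345,.045,np.arctan2(-.34+.40,.455-.585)]
def show(p):
    W=C@Rm(p[3],p[4] if len(p)>4 else np.radians(25)).T+p[:3]
    return W
W=show(x0)
a=proj('scene',W,cs);b=proj('side',W,cd)
for c,i,j,w in zip(C,a,b,W): print(np.sign(c),np.round(((i-[190,140])*4),0),np.round((j-[165,150])*3),np.round(w,3))
```

```text
[-1. -1. -1.] [451. 393.] [429. 318.] [ 0.498 -0.336  0.025]
[-1. -1.  1.] [498. 337.] [430. 321.] [ 0.473 -0.325  0.085]
[-1.  1. -1.] [495. 338.] [498. 326.] [ 0.477 -0.384  0.025]
[-1.  1.  1.] [542. 282.] [504. 329.] [ 0.451 -0.372  0.085]
[ 1. -1. -1.] [517. 446.] [422. 382.] [ 0.459 -0.318  0.005]
[ 1. -1.  1.] [566. 392.] [423. 390.] [ 0.433 -0.306  0.065]
[ 1.  1. -1.] [558. 389.] [492. 390.] [ 0.437 -0.365  0.005]
[1. 1. 1.] [608. 335.] [497. 398.] [ 0.412 -0.354  0.065]
```

Run:
```python
from h import *
def S(x,y): return (190+x/4,140+y/4)
def D(x,y): return (165+x/3,150+y/3)
cs,cd=cal('scene'),cal('side')
def c(a,b,d): return [a*.024,b*.026,d*.033]
so=[(c(-1,1,1),S(523,285)),(c(1,1,1),S(583,333)),(c(1,-1,1),S(545,383)),(c(-1,-1,1),S(488,330)),(c(-1,-1,-1),S(441,385)),(c(1,-1,-1),S(503,437))]
do=[(c(-1,-1,1),D(432,307)),(c(-1,1,1),D(507,312)),(c(1,1,1),D(503,381)),(c(1,-1,1),D(429,375)),([-.144,0,.014],D(481,138))]
def f(p):
    M=Rm(p[3],p[4])
    W=lambda o:np.array([M@a for a,_ in o])+p[:3]
    return np.r_[(proj('scene',W(so),cs)-[b for _,b in so]).ravel(),(proj('side',W(do),cd)-[b for _,b in do]).ravel(),(p[4]-np.radians(25))*100,
     (W([([.024,0,-.033],0)])[0,2])*300]
r=least_squares(f,[.455,-.345,.045,2.7,.43],loss='soft_l1')
p=r.x;print(p,np.degrees(p[3:]));print(np.round(f(p),1))
M=Rm(p[3],p[4]);print(M)
print('grip',p[:3]+M@[-.048,0,0],'contact',p[:3]+M@[-.1,0,0],'low far',p[:3]+M@[.024,0,-.033])
```

```text
[ 0.46609987 -0.35217144  0.04206453  2.74220509  0.43711067] [157.11677845  25.0445965 ]
[-0.5 -2.5  1.3 -1.7  0.9  0.2 -2.1  0.3 -1.8  0.7 -0.9  0.4  0.5  0.
  0.1  0.3 -0.1  0.1 -0.2  0.1  0.   2.   0.1  0.6]
[[-8.34677433e-01 -3.88854174e-01 -3.90007710e-01]
 [ 3.52293547e-01 -9.21299317e-01  1.64611135e-01]
 [-4.23323564e-01  1.38777878e-17  9.05978565e-01]]
grip [ 0.50616438 -0.36908153  0.06238406] contact [ 0.54956761 -0.3874008   0.08439689] low far [ 0.45893786 -0.34914857  0.00200747]
```

Run:
```python
from h import *
for n,u,v,z in [('tray',178,310,0.01),('printer front bl',152,268,0),('printer fr',182,255,0),('till screen low right top',110,225,.2),('till screen upper right',52,115,.45),('plates top',273,80,.2),('front edge',250,395,0),('black lowleft',110,290,0)]: print(n,np.round(onz('side',u,v,z),3))
for n,u,v,z in [('tray',302,362,.01),('spare',302,342,.024),('printer', 240,345,.1),('till corner r',200,345,.2),('till top',145,225,.45),('till top l',60,400,.45),('blk right',272,385,0.05)]: print('sc',n,np.round(onz('scene',u,v,z),3))
print('plates',tri(('side',273,80),('scene',166,140)))
print('spare',tri(('side',193,300),('scene',302,342)))
print('printer fr top',tri(('side',180,228),('scene',245,322)))
```

```text
tray [ 0.471 -0.03   0.01 ]
printer front bl [0.589 0.009 0.   ]
printer fr [ 0.6   -0.063  0.   ]
till screen low right top [0.605 0.032 0.2  ]
till screen upper right [0.65  0.019 0.45 ]
plates top [ 0.871 -0.373  0.2  ]
front edge [ 0.262 -0.132  0.   ]
black lowleft [0.566 0.108 0.   ]
sc tray [ 0.474 -0.032  0.01 ]
sc spare [ 0.477 -0.066  0.024]
sc printer [ 0.58  -0.001  0.1  ]
sc till corner r [0.621 0.065 0.2  ]
sc till top [0.654 0.065 0.45 ]
sc till top l [0.658 0.275 0.45 ]
sc blk right [0.52  0.039 0.05 ]
plates (array([ 0.78702324, -0.34828053,  0.27588818]), [array([-0.1,  2.6]), array([-1.7, -2. ])])
spare (array([ 0.47746612, -0.06691551,  0.02341651]), [array([-0.1,  0.4]), array([-0.4, -0.2])])
printer fr top (array([ 0.60078342, -0.07286099,  0.0848205 ]), [array([-1.6,  9.9]), array([-8.8, -7.7])])
```

Run:
```python
from h import *
s=cv2.imread('pics/scene0.png');d=cv2.imread('pics/side0.png')
crop(s,0,200,360,220,2,'s2.png'); crop(d,0,0,270,400,2,'d2.png')
```

```text
(no output)
```

View pics/s2.png

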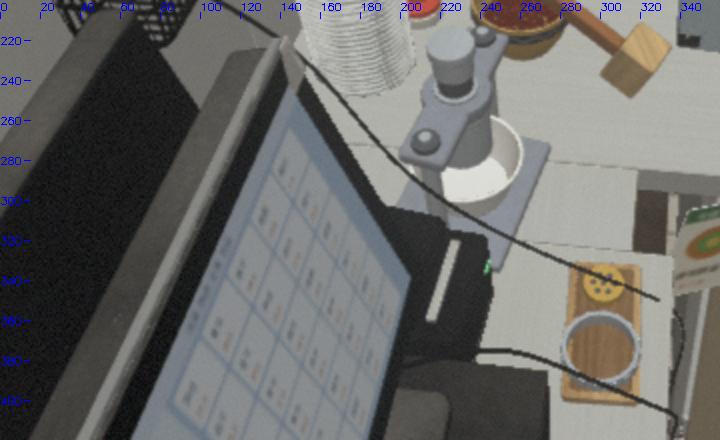

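```bash
python3 -m crank '[{"turn":[0,0,0],"slide":[0.06,0.08,-0.05],"fingers":1},{"turn":[0,0,0],"slide":[0.12,0.16,-0.1],"fingers":1},{"turn":[0,0,0],"slide":[0.18,0.22,-0.13],"fingers":1},{"turn":[0,0,0],"slide":[0.24,0.29,-0.16],"fingers":1},{"turn":[0,0,0],"slide":[0.29,0.36,-0.19],"fingers":1}]' 60; python3 -c "
from h import *
s=get_state();print(s['q'],s['eef_pos'],s['ee_rot'],s['t'])"
```

```text
t: 0.57
eef_pos: [0.3038, 0.4447, 0.3079]
ee_rot: [3.141, -0.0, -0.371]
force: [0.7, -0.0, 0.4]
width: 0.0877
[ 1.33563706e+00  8.91174792e-02 -1.55013083e-01  5.94213996e-05
 -1.32698337e+00 -1.36283851e-01] [0.30380506 0.44473242 0.30792469] [ 3.14128583e+00 -1.00275178e-04 -3.71428749e-01] 0.5667
```

```bash
cat >> h.py <<'E'
def to(pos,Rt=None,grasp=False):
    s=get_state(); Rc=R.from_euler('xyz',s['ee_rot'])
    d=Rc.inv().apply(np.array(pos)-s['eef_pos'])
    tr=np.zeros(3) if Rt is None else (Rc.inv()*Rt).as_rotvec()
    print('slide',np.round(d/.5,3),'turn',np.round(tr/2/np.pi,4),'rows',round(max(np.linalg.norm(d)/.0417,np.degrees(np.linalg.norm(tr))/7.16),1))
E
python3 -c "
from h import *
Rt=R.from_euler('xyz',[np.pi,0,-.40])
to([.42,.05,.36]); to([.5053,-.3687,.2],Rt)"
```

```text
slide [ 0.503  0.651 -0.104] turn [0. 0. 0.] rows 9.9
slide [0.966 1.37  0.216] turn [ 0.     -0.      0.0045] rows 20.3
```

```bash
python3 -m crank '[{"turn":[0,0,0],"slide":[0.05,0.065,-0.02],"fingers":1},{"turn":[0,0,0],"slide":[0.1,0.13,-0.04],"fingers":1},{"turn":[0,0,0],"slide":[0.15,0.195,-0.05],"fingers":1},{"turn":[0,0,0],"slide":[0.2,0.26,-0.07],"fingers":1},{"turn":[0,0,0],"slide":[0.25,0.325,-0.08],"fingers":1}]' ; python3 -m crank '[{"turn":[0,0,0],"slide":[0.05,0.065,-0.01],"fingers":1},{"turn":[0,0,0],"slide":[0.1,0.13,-0.01],"fingers":1},{"turn":[0,0,0],"slide":[0.15,0.195,-0.02],"fingers":1},{"turn":[0,0,0],"slide":[0.2,0.26,-0.02],"fingers":1},{"turn":[0,0,0],"slide":[0.25,0.325,-0.02],"fingers":1}]'; python3 -c "
from h import *
Rt=R.from_euler('xyz',[np.pi,0,-.40])
to([.5053,-.3687,.2],Rt)
s=get_state();print(s['q'],s['eef_pos'],s['ee_rot'],s['t'])
cv2.imwrite('pics/d3.png',G('side'))"
```

```text
t: 0.98
eef_pos: [0.3607, 0.2486, 0.3485]
ee_rot: [-3.14, -0.0, -0.371]
force: [1.6, -0.4, 0.2]
width: 0.0876
t: 1.4
eef_pos: [0.4179, 0.0517, 0.358]
ee_rot: [-3.14, -0.001, -0.371]
force: [0.8, 0.7, -1.0]
width: 0.0878
slide [0.468 0.721 0.315] turn [-0.0002 -0.0001  0.0046] rows 11.0
[ 5.95920712e-01 -1.42866451e-01 -2.68771209e-01 -8.88015373e-05
 -1.44328071e+00  6.03720157e-01] [0.41789647 0.05169745 0.3579981 ] [-3.14021654e+00 -8.41970118e-04 -3.71167258e-01] 1.4
```

View pics/d3.png

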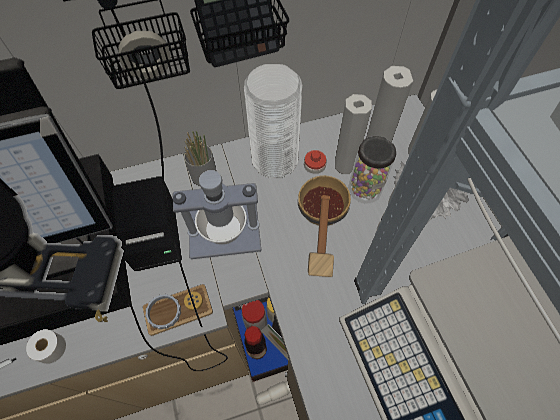

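```bash
python3 -m crank '[{"turn":[0,0,0.002],"slide":[0.05,0.06,0.01],"fingers":1},{"turn":[0,0,0.004],"slide":[0.1,0.12,0.02],"fingers":1},{"turn":[0,0,0.0045],"slide":[0.15,0.18,0.04],"fingers":1},{"turn":[0,0,0.0045],"slide":[0.2,0.24,0.06],"fingers":1},{"turn":[0,0,0.0045],"slide":[0.25,0.3,0.08],"fingers":1}]' ; python3 -c "
from h import *
Rt=R.from_euler('xyz',[np.pi,0,-.40])
to([.5053,-.3687,.2],Rt)
s=get_state();print(s['q'],s['eef_pos'],s['ee_rot'],s['t'])
"
```

```text
t: 1.87
eef_pos: [0.4801, -0.1334, 0.3171]
ee_rot: [-3.141, -0.0, -0.4]
force: [0.8, 0.9, 0.7]
width: 0.0875
slide [0.23  0.414 0.234] turn [-0.0001 -0.0001 -0.    ] rows 6.3
[ 1.23893100e-01  1.36401670e-02 -2.15236562e-01 -1.70063190e-04
 -1.34130966e+00  1.04690449e+00] [ 0.48010784 -0.13343013  0.31708807] [-3.14114412e+00 -4.45274259e-04 -4.00037471e-01] 1.8667
```

```bash
python3 -m crank '[{"turn":[0,0,0],"slide":[0.05,0.05,0.02],"fingers":1},{"turn":[0,0,0],"slide":[0.1,0.11,0.04],"fingers":1},{"turn":[0,0,0],"slide":[0.14,0.18,0.06],"fingers":1},{"turn":[0,0,0],"slide":[0.18,0.25,0.09],"fingers":1},{"turn":[0,0,0],"slide":[0.2,0.32,0.13],"fingers":1}]' ; python3 -c "
from h import *
Rt=R.from_euler('xyz',[np.pi,0,-.40])
to([.5053,-.3687,.2],Rt)
s=get_state();print(s['q'],s['eef_pos'],s['ee_rot'],s['t'])
print(cal('wrist')[1])
cv2.imwrite('pics/w4.png',G('wrist'))
cv2.imwrite('pics/d4.png',G('side'))
"
```

```text
t: 2.28
eef_pos: [0.5112, -0.3193, 0.2527]
ee_rot: [3.141, -0.002, -0.4]
force: [1.1, 0.7, -0.3]
width: 0.0877
slide [0.027 0.096 0.106] turn [ 0.0001 -0.0002  0.    ] rows 1.7
[-2.34098594e-01  2.24118960e-01 -1.16123511e-01  6.22056049e-04
 -1.22906357e+00  1.40480352e+00] [ 0.51120462 -0.3193134   0.25271553] [ 3.14126055e+00 -1.56663480e-03 -3.99883112e-01] 2.2833
[[-0.38911324  0.88287965  0.26289618  0.58128664]
 [-0.92118804 -0.37350775 -0.109108   -0.34898075]
 [ 0.00186452 -0.28463218  0.95863499  0.4096421 ]
 [ 0.          0.          0.          1.        ]]
```

View pics/w4.png

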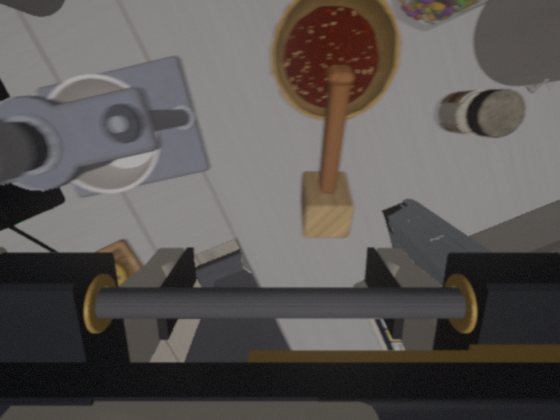

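View pics/d4.png

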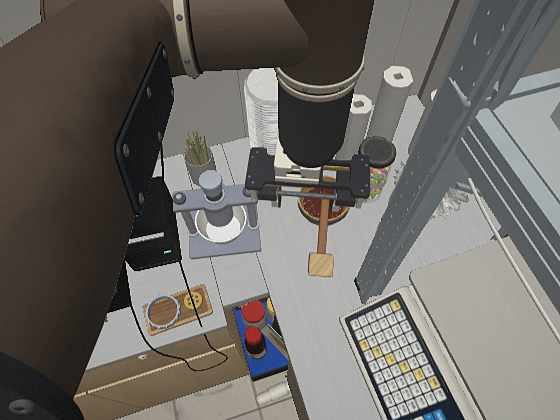

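Run:
```python
from h import *
im=cv2.imread('pics/w4.png'); c=cal('wrist'); c=(c[0],c[1])
p=np.array([.4661,-.3522,.04206]);M=Rm(2.7422,.4371)
for q in [[.024,.026,.033],[.024,-.026,.033],[-.024,.026,.033],[-.024,-.026,.033],[.024,.026,-.033],[.024,-.026,-.033],[-.144,0,.014],[-.047,0,.012],[-.047,.009,.012],[-.047,-.009,.012],[-.03,.009,.012],[-.03,-.009,.012]]:
    u=proj('wrist',p+M@q,c)[0]; cv2.circle(im,(int(u[0]*8),int(u[1]*8)),14,(0,255,0),-1,shift=3); 
crop(im,250,40,170,210,3,'w4c.png')
```

```text
(no output)
```

View pics/w4c.png

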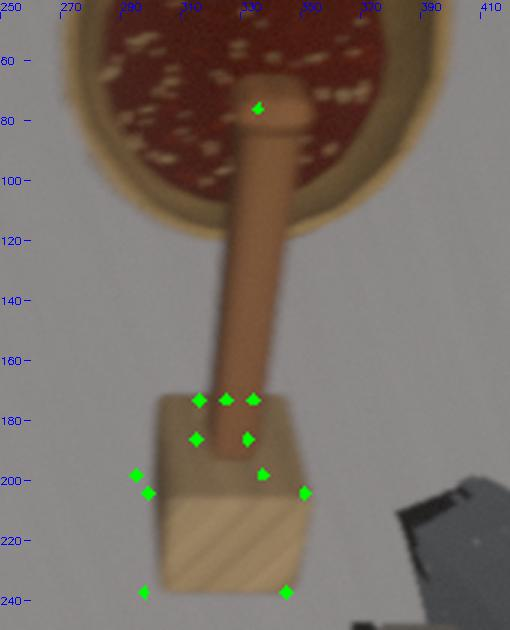

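Run:
```python
from h import *
im=cv2.imread('pics/w4.png'); c=cal('wrist'); print(c[1][:3,3],get_state()['eef_pos'])
T=np.array([[-0.38911324,0.88287965,0.26289618,0.58128664],[-0.92118804,-0.37350775,-0.109108,-0.34898075],[0.00186452,-0.28463218,0.95863499,0.4096421],[0,0,0,1]])
c=(c[0],T)
p=np.array([.4661,-.3522,.04206]);M=Rm(2.7422,.4371)
for q in [[.024,.026,.033],[.024,-.026,.033],[-.024,.026,.033],[-.024,-.026,.033],[.024,.026,-.033],[.024,-.026,-.033],[-.144,0,.014],[-.047,0,.012],[-.047,.009,.012],[-.047,-.009,.012]]:
    u=proj('wrist',p+M@q,c)[0]; cv2.circle(im,(int(u[0]*8),int(u[1]*8)),14,(0,255,0),-1,shift=3); 
crop(im,250,40,170,210,3,'w4c.png')
```

```text
[ 0.57868469 -0.35070238  0.40426621] [ 0.50741732 -0.32012502  0.24805227]
```

View pics/w4c.png

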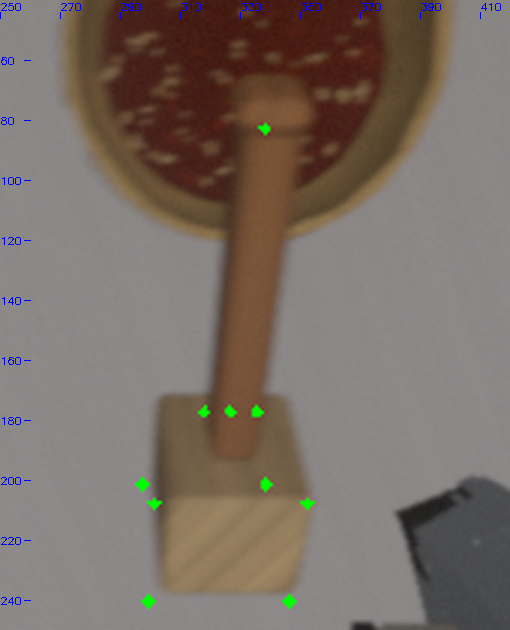

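Run:
```python
from h import *
c=cal('wrist'); im=G('wrist'); c2=cal('wrist'); print(c2[1][:3,3]-c[1][:3,3]); np.save('cw.npy',c[1])
cv2.imwrite('pics/w5.png',im);crop(im,250,30,170,210,3,'w5c.png')
```

```text
[0.00048472 0.0015913  0.00205698]
```

View pics/w5c.png

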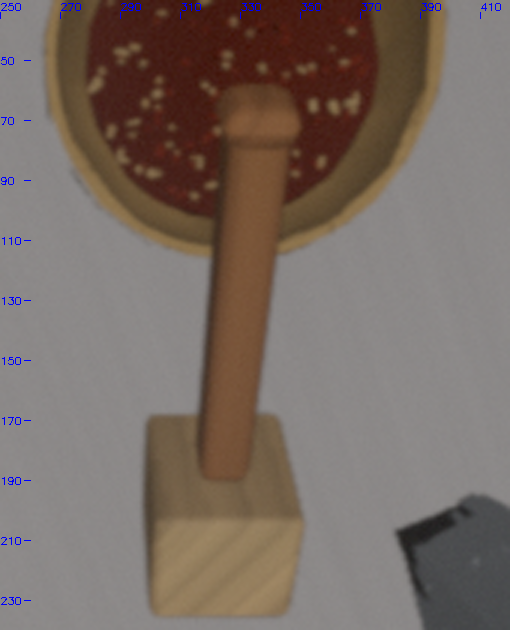

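Run:
```python
from h import *
def S(x,y): return (190+x/4,140+y/4)
def D(x,y): return (165+x/3,150+y/3)
def Wc(x,y): return (250+x/3,30+y/3)
cs,cd=cal('scene'),cal('side'); cw=(cal('wrist')[0],np.load('cw.npy'))
def c(a,b,d): return [a*.024,b*.026,d*.033]
so=[(c(-1,1,1),S(523,285)),(c(1,1,1),S(583,333)),(c(1,-1,1),S(545,383)),(c(-1,-1,1),S(488,330)),(c(-1,-1,-1),S(441,385)),(c(1,-1,-1),S(503,437))]
do=[(c(-1,-1,1),D(432,307)),(c(-1,1,1),D(507,312)),(c(1,1,1),D(503,381)),(c(1,-1,1),D(429,375)),([-.144,0,.014],D(481,138))]
wo=[(c(-1,-1,1),Wc(150,519)),(c(-1,1,1),Wc(303,517)),(c(1,1,1),Wc(288,613)),(c(1,-1,1),Wc(153,614)),(c(-1,-1,-1),Wc(148,416)),(c(-1,1,-1),Wc(280,418))]
# handle centreline crop (224,470)-(258,150)
def f(p):
    M=Rm(p[3],p[4])
    W=lambda o:np.array([M@a for a,_ in o])+p[:3]
    return np.r_[(proj('scene',W(so),cs)-[b for _,b in so]).ravel(),(proj('side',W(do),cd)-[b for _,b in do]).ravel(),(proj('wrist',W(wo),cw)-[b for _,b in wo]).ravel(),(p[4]-np.radians(25))*100,
     (W([([.024,0,-.033],0)])[0,2])*300]
r=least_squares(f,[.455,-.345,.045,2.7,.43],loss='soft_l1')
p=r.x;print(p,np.degrees(p[3:]));print(np.round(f(p),1))
M=Rm(p[3],p[4])
print('grip',p[:3]+M@[-.047,0,0])
print('wrist handle pts',(proj('wrist',np.array([p[:3]+M@[-.03,0,.012],p[:3]+M@[-.13,0,.012]]),cw)-[250,30])*3)
to(p[:3]+M@[-.047,0,0]+[0,0,-.019],R.from_euler('xyz',[np.pi,0,p[3]-np.pi]))
print(p[3]-np.pi, get_state()['eef_pos'])
```

```text
[ 0.46607695 -0.35362186  0.04000004  2.74332876  0.43321252] [157.18115994  24.82124882]
[-0.5 -2.3  1.2 -1.5  0.8  0.3 -2.2  0.5 -1.7  1.  -0.8  0.5  1.1  0.2
  0.7  0.5  0.4  0.2  0.5  0.2  0.5  2.3  0.2 -0.1  1.2  0.2  0.2  1.3
 -2.3  1.3 -1.9 -3.6 -0.6 -4.6 -0.3 -0. ]
grip [ 0.50539656 -0.37016552  0.0597301 ]
wrist handle pts [[223.65274151 465.10375115]
 [253.43301409 182.33426703]]
slide [0.038 0.097 0.418] turn [ 0.0001  0.0009 -0.001 ] rows 5.2
-0.39826389044843236 [ 0.50816004 -0.31870782  0.24992689]
```

```bash
python3 -m crank '[{"turn":[0,0,-0.001],"slide":[0.02,0.06,0.02],"fingers":1},{"turn":[0,0,-0.001],"slide":[0.038,0.097,0.06],"fingers":1},{"turn":[0,0,-0.001],"slide":[0.038,0.097,0.13],"fingers":1},{"turn":[0,0,-0.001],"slide":[0.038,0.097,0.2],"fingers":1},{"turn":[0,0,-0.001],"slide":[0.038,0.097,0.24],"fingers":1}]' ; python3 -c "
from h import *
to([.5054,-.3702,.041],R.from_euler('xyz',[np.pi,0,-.398]))
cv2.imwrite('pics/d6.png',G('side'));cv2.imwrite('pics/w6.png',G('wrist'))
to([.5054,-.3702,.041],R.from_euler('xyz',[np.pi,0,-.398]))
print(get_state()['eef_pos'])
"
```

```text
t: 2.85
eef_pos: [0.5074, -0.3675, 0.1299]
ee_rot: [-3.141, 0.003, -0.394]
force: [0.3, 0.5, -1.9]
width: 0.0873
slide [-0.001  0.007  0.178] turn [-0.0001  0.0005  0.0006] rows 2.1
slide [0.001 0.007 0.177] turn [-0.0001  0.001   0.0007] rows 2.1
[ 0.50667758 -0.36702496  0.12956984]
```

View pics/d6.png

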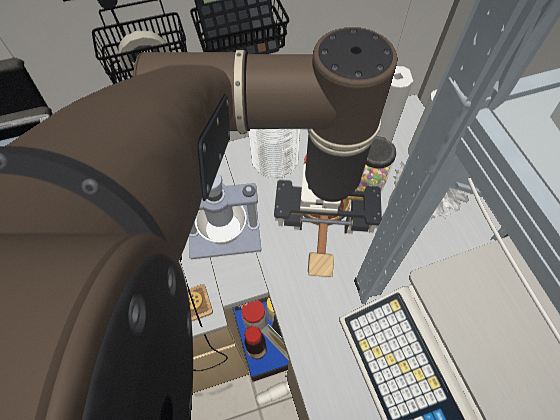

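View pics/w6.png

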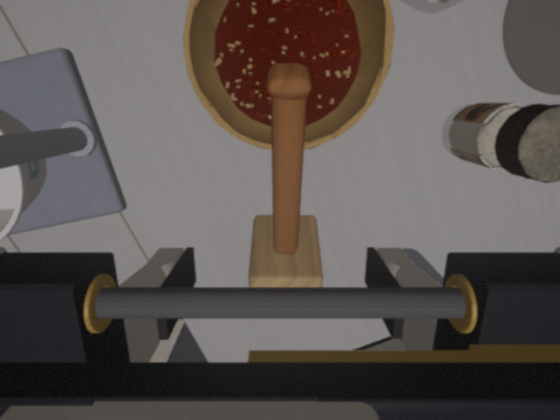

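```bash
python3 -m crank '[{"turn":[0,0,0],"slide":[0,0.007,0.06],"fingers":1},{"turn":[0,0,0],"slide":[0,0.007,0.11],"fingers":1},{"turn":[0,0,0],"slide":[0,0.007,0.15],"fingers":1},{"turn":[0,0,0],"slide":[0,0.007,0.175],"fingers":1},{"turn":[0,0,0],"slide":[0,0.007,0.175],"fingers":0.3}]'; python3 -c "
from h import *
to([.5054,-.3702,.041],R.from_euler('xyz',[np.pi,0,-.398]))
cv2.imwrite('pics/w7.png',G('wrist'))
to([.5054,-.3702,.041],R.from_euler('xyz',[np.pi,0,-.398]))
print(get_state())
"
```

```text
t: 3.37
eef_pos: [0.5072, -0.3712, 0.0449]
ee_rot: [3.142, 0.002, -0.393]
force: [-0.2, 0.2, 0.2]
width: 0.0847
slide [-0.004 -0.001  0.008] turn [0.     0.0003 0.0008] rows 0.1
slide [-0.006 -0.001  0.011] turn [ 0.0001 -0.      0.0009] rows 0.2
{'t': 3.4167, 'q': array([-3.21886335e-01,  4.48188875e-01, -3.03395995e-01,  4.94545298e-04,
       -8.19023003e-01,  1.49977661e+00]), 'qd': array([-0.00246698, -0.02455986,  0.02576935,  0.00936107, -0.00863608,
        0.00114196]), 'joint_efforts': array([-7.87697872e-02, -5.65686679e+01,  2.17977887e+01,  5.07099554e+00,
        3.33118653e-01, -3.75276446e-03]), 'eef_pos': array([ 0.50802694, -0.37174701,  0.04646541]), 'ee_rot': array([ 3.14124561e+00, -2.13556758e-04, -3.92568308e-01]), 'force': array([ 0.83216239, -0.51938946, -0.3150718 ]), 'moment': array([-0.0505101 , -0.00520673,  0.01923578]), 'width': 0.08172495961378758}
```

View pics/w7.png

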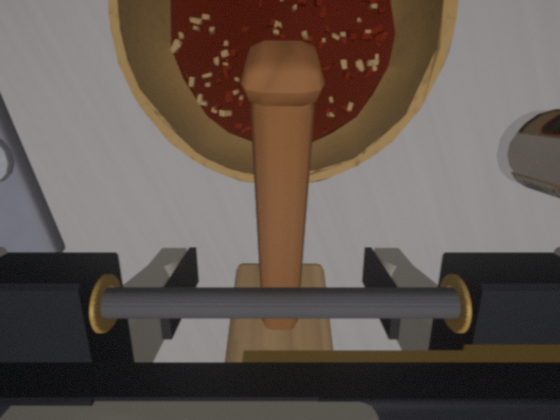

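```bash
python3 -m crank '[{"turn":[0,0,0],"slide":[-0.003,0,0.008],"fingers":-1},{"turn":[0,0,0],"slide":[-0.003,0,0.008],"fingers":-1},{"turn":[0,0,0],"slide":[-0.003,0,0.008],"fingers":-1},{"turn":[0,0,0],"slide":[-0.003,0,0.008],"fingers":-1},{"turn":[0,0,0],"slide":[-0.003,0,0.008],"fingers":-1}]' 60; python3 -m crank '[{"turn":[0,0,0],"slide":[0,0,0],"fingers":-1},{"turn":[0,0,0],"slide":[0,0,0],"fingers":-1},{"turn":[0,0,0],"slide":[0,0,0],"fingers":-1},{"turn":[0,0,0],"slide":[0,0,0],"fingers":-1},{"turn":[0,0,0],"slide":[0,0,0],"fingers":-1}]' 60
```

```text
t: 3.83
eef_pos: [0.5062, -0.3717, 0.0424]
ee_rot: [3.142, -0.001, -0.394]
force: [0.7, 0.0, 0.0]
width: 0.0492
t: 4.25
eef_pos: [0.5058, -0.3715, 0.0415]
ee_rot: [-3.142, 0.0, -0.394]
force: [-0.4, -0.7, -1.2]
width: 0.0175
```

```bash
python3 -m crank '[{"turn":[0,0,0],"slide":[0,0,0],"fingers":-1},{"turn":[0,0,0],"slide":[0,0,-0.03],"fingers":-1},{"turn":[0,0,0],"slide":[0,0,-0.08],"fingers":-1},{"turn":[0,0,0],"slide":[0,0,-0.14],"fingers":-1},{"turn":[0,0,0],"slide":[0,0,-0.2],"fingers":-1}]' 60; python3 -c "
from h import *
c=cal('wrist');np.save('cw8.npy',c[1]);print(get_state())
cv2.imwrite('pics/w8.png',G('wrist'))
cv2.imwrite('pics/d8.png',G('side'))
"
```

```text
t: 4.67
eef_pos: [0.505, -0.3711, 0.1415]
ee_rot: [-3.141, 0.003, -0.394]
force: [0.8, 0.4, -2.6]
width: 0.0175
{'t': 4.6667, 'q': array([-3.22888474e-01,  3.46200225e-01, -2.10872140e-01, -3.93226417e-04,
       -1.01634940e+00,  1.49991093e+00]), 'qd': array([ 7.47191490e-04, -3.46904848e-01,  4.20836262e-01,  1.68527042e-03,
       -7.47334663e-01, -1.20272507e-03]), 'joint_efforts': array([-2.64666472e-01, -5.34328151e+01,  2.49587882e+01,  6.37636051e+00,
        1.09404333e+00,  2.63955217e-04]), 'eef_pos': array([ 0.50496219, -0.37107793,  0.14149577]), 'ee_rot': array([-3.14144567e+00,  2.64252022e-03, -3.93981134e-01]), 'force': array([ 0.81705968,  0.44372466, -2.61924933]), 'moment': array([-0.09871506, -0.26164503,  0.03433607]), 'width': 0.017509949499196088}
```

View pics/w8.png

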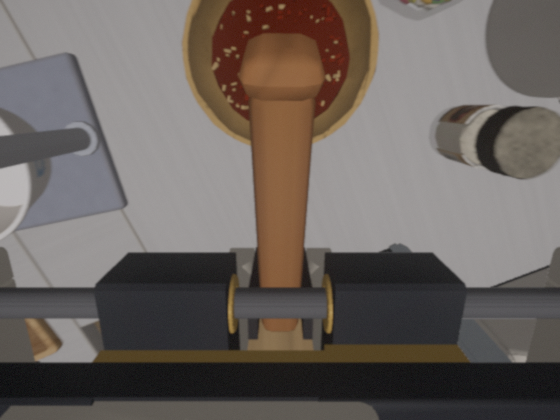

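View pics/d8.png

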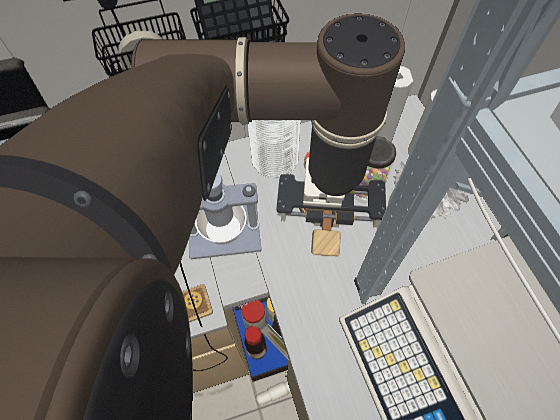

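```bash
cat >> h.py <<'E'
# mallet in tool frame (from grasp)
_Rt=R.from_euler('xyz',[np.pi,0,-.394]); _Mp=np.array([.4661,-.3536,.0400]); _MR=R.from_matrix(Rm(2.7433,.4341))
RTM=_Rt.inv()*_MR; PTM=_Rt.inv().apply(_Mp-np.array([.5058,-.3716,.0416]))
def strike(yaw,head,pitch=0.):
    MR=R.from_euler('ZY',[yaw,pitch]); Rt=MR*RTM.inv(); return np.array(head)-Rt.apply(PTM),Rt
def mallet():
    s=get_state(); Rc=R.from_euler('xyz',s['ee_rot']); return s['eef_pos']+Rc.apply(PTM),Rc*RTM
E
python3 -c "
from h import *
print(PTM,RTM.as_matrix().round(3))
for y in (0,10,20):
  p,Rt=strike(np.radians(y),[.627,-.170,.29]); print(y,p,Rt.as_euler('xyz')); to(p,Rt)
"
```

```text
[-0.04356815 -0.00138062  0.0016    ] [[-0.907 -0.004 -0.421]
 [-0.004  1.    -0.002]
 [ 0.421  0.    -0.907]]
0 [ 0.58679488 -0.16880641  0.27312477] [-3.13960262  0.43409573 -3.13686115]
slide [-0.01  -0.437 -0.253] turn [ 0.0926 -0.0191  0.428 ] rows 22.0
10 [ 0.58719842 -0.17580609  0.27312477] [-3.13960262  0.43409573 -2.96232823]
slide [-0.004 -0.424 -0.253] turn [ 0.0869 -0.0263  0.4012] rows 20.7
20 [ 0.58881131 -0.18262936  0.27312477] [-3.13960262  0.43409573 -2.7877953 ]
slide [ 0.005 -0.413 -0.253] turn [ 0.0811 -0.0327  0.3742] rows 19.3
```

```bash
python3 -m crank '[{"turn":[0,0,0],"slide":[0,0,-0.08],"fingers":-1},{"turn":[0,0,0.015],"slide":[0,-0.02,-0.16],"fingers":-1},{"turn":[0,0,0.034],"slide":[0,-0.06,-0.23],"fingers":-1},{"turn":[0,0,0.053],"slide":[0,-0.1,-0.3],"fingers":-1},{"turn":[0,0,0.072],"slide":[0,-0.16,-0.36],"fingers":-1}]' ; python3 -c "
from h import *
p,Rt=strike(np.radians(10),[.627,-.170,.31]); to(p,Rt); print(get_state()['ee_rot'],np.degrees(Rt.as_euler('xyz')))"
```

```text
t: 5.18
eef_pos: [0.5359, -0.2984, 0.3228]
ee_rot: [-3.141, -0.001, -0.854]
force: [1.7, -0.7, -2.4]
width: 0.0175
slide [-0.117 -0.238  0.059] turn [ 0.0727 -0.041   0.3295] rows 17.1
[-3.14145791e+00 -5.75465738e-04 -8.53838066e-01] [-179.88597943   24.87185316 -169.72890505]
```

```bash
python3 -m crank '[{"turn":[0,0,0.019],"slide":[-0.02,-0.05,0],"fingers":-1},{"turn":[0,0,0.038],"slide":[-0.04,-0.1,0],"fingers":-1},{"turn":[0,0,0.057],"slide":[-0.06,-0.14,0],"fingers":-1},{"turn":[0,0,0.076],"slide":[-0.08,-0.18,0],"fingers":-1},{"turn":[0,0,0.096],"slide":[-0.1,-0.2,0],"fingers":-1}]' ; python3 -m crank '[{"turn":[0,0,0.019],"slide":[0,0,0],"fingers":-1},{"turn":[0,0,0.038],"slide":[0,0,0],"fingers":-1},{"turn":[0,0,0.057],"slide":[0,0,0],"fingers":-1},{"turn":[0,0,0.076],"slide":[0,0,0],"fingers":-1},{"turn":[0,0,0.096],"slide":[0,0,0],"fingers":-1}]' ; python3 -m crank '[{"turn":[0,0,0.019],"slide":[0,0,0],"fingers":-1},{"turn":[0,0,0.038],"slide":[0,0,0],"fingers":-1},{"turn":[0,0,0.057],"slide":[0,0,0],"fingers":-1},{"turn":[0,0,0.076],"slide":[0,0,0],"fingers":-1},{"turn":[0,0,0.096],"slide":[0,0,0],"fingers":-1}]' ; python3 -c "
from h import *
p,Rt=strike(np.radians(10),[.627,-.170,.31]); to(p,Rt); print(p,get_state()['q'],np.degrees(Rt.as_euler('xyz')))"
```

```text
t: 5.6
eef_pos: [0.5787, -0.1923, 0.3194]
ee_rot: [3.14, 0.001, -1.454]
force: [-0.3, -0.9, -3.3]
width: 0.018
t: 6.02
eef_pos: [0.5776, -0.194, 0.3196]
ee_rot: [3.14, -0.0, -2.057]
force: [1.0, -0.0, -2.6]
width: 0.0176
t: 6.43
eef_pos: [0.5776, -0.1942, 0.3196]
ee_rot: [3.14, -0.001, -2.66]
force: [0.3, -0.6, -2.8]
width: 0.0174
slide [-0.034  0.024  0.053] turn [ 0.011  -0.0688  0.0474] rows 4.2
[ 0.58719842 -0.17580609  0.29312477] [-4.53402055e-03  2.08260555e-01  1.36856555e-02 -6.79285555e-04
 -1.37825517e+00 -1.08423764e+00] [-179.88597943   24.87185316 -169.72890505]
```

```bash
python3 -m crank '[{"turn":[0.002,-0.014,0.0095],"slide":[-0.01,0.005,0],"fingers":-1},{"turn":[0.0044,-0.028,0.019],"slide":[-0.02,0.01,0],"fingers":-1},{"turn":[0.0066,-0.042,0.0285],"slide":[-0.03,0.02,0.01],"fingers":-1},{"turn":[0.0088,-0.056,0.038],"slide":[-0.034,0.024,0.02],"fingers":-1},{"turn":[0.011,-0.0688,0.0474],"slide":[-0.034,0.024,0.025],"fingers":-1}]' ; python3 -c "
from h import *
p,Rt=strike(np.radians(10),[.627,-.170,.31]); to(p,Rt); s=get_state(); print(p,s['q'],s['ee_rot'],s['t'])
np.save('cw9.npy',cal('wrist')[1])
for n in ['scene','side','wrist']: cv2.imwrite('pics/%s9.png'%n,G(n))
to(p,Rt);print(mallet()[0],mallet()[1].as_euler('ZYX',True))
"
```

```text
t: 6.85
eef_pos: [0.5866, -0.1755, 0.307]
ee_rot: [-3.141, 0.439, -2.96]
force: [-0.6, -0.3, -2.7]
width: 0.0177
slide [ 0.011 -0.001  0.026] turn [0.0003 0.0007 0.0004] rows 0.3
[ 0.58719842 -0.17580609  0.29312477] [-0.03151735 -0.00669425 -0.28993724 -0.11743741 -0.86091594 -1.30051049] [-3.14057084  0.43860025 -2.95989196] 6.85
slide [ 0.008 -0.001  0.027] turn [ 0.0003 -0.      0.0008] rows 0.3
[ 0.62477972 -0.16975528  0.32404685] [ 1.03248923e+01  9.85826347e-04 -1.24319243e-02]
```

View pics/scene9.png

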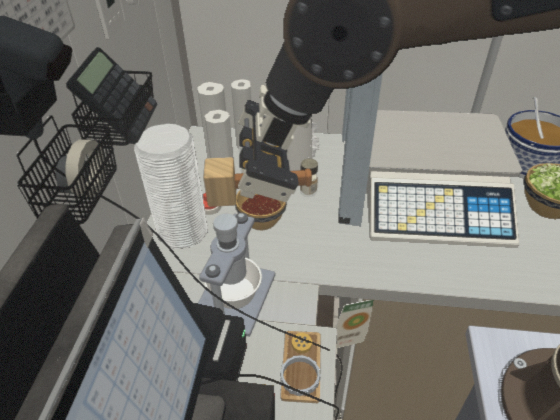

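View pics/side9.png

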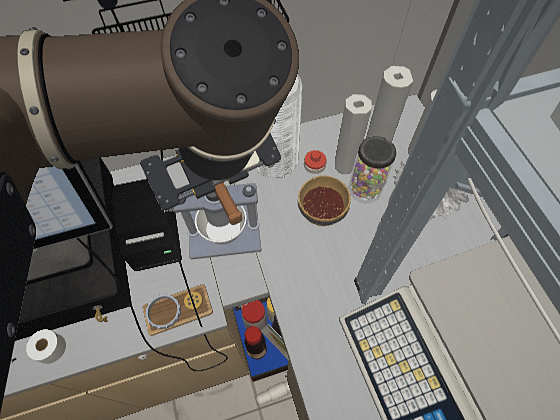

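View pics/wrist9.png

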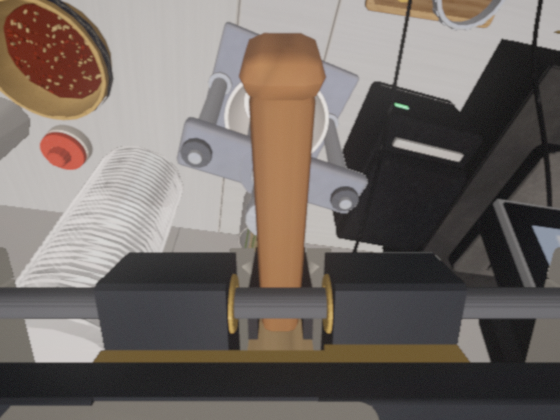

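Run:
```python
from h import *
s=cv2.imread('pics/scene9.png')
from itertools import product
p,Mr=mallet()
W=np.array([p+Mr.apply([a*.024,b*.026,c*.033]) for a,b,c in product([-1,1],repeat=3)])
for u in proj('scene',W): cv2.circle(s,(int(u[0]*8),int(u[1]*8)),8,(0,255,0),-1,shift=3)
u=proj('scene',p+Mr.apply([-.144,0,0]))[0]; cv2.circle(s,(int(u[0]*8),int(u[1]*8)),8,(0,0,255),-1,shift=3)
crop(s,180,130,150,145,5,'s9c.png')
```

```text
(no output)
```

View pics/s9c.png

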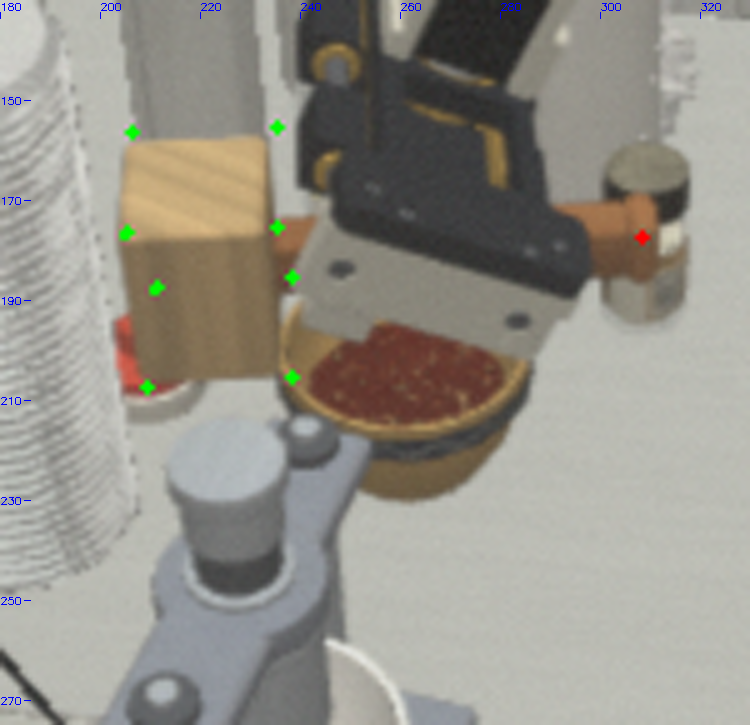

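Run:
```python
from h import *
p0,Mr=mallet()
e0=Mr.as_euler('ZYX')
cs=cal('scene')
def S(x,y): return (180+x/5,130+y/5)
o=[([-1,1,1],None)]
# corner mapping: mallet x (head dir) ~ +x world = image left; y ~ +y world = toward camera (image down)
obs=[([1,-1,1],S(125,140)),([-1,-1,1],S(268,137)),([-1,1,1],S(273,232)),([1,1,1],S(123,240)),([-1,1,-1],S(280,375)),([1,1,-1],S(137,378))]
Q=np.array([a for a,_ in obs])*[.024,.026,.033]; U=np.array([b for _,b in obs])
Q=np.vstack([Q,[-.144,0,0]]);U=np.vstack([U,S(640,236)])
def f(v):
    M=R.from_euler('ZYX',v[3:]); return np.r_[(proj('scene',M.apply(Q)+v[:3],cs)-U).ravel(),(v[:3]-p0)/.003,(v[3:]-e0)/.05]
r=least_squares(f,np.r_[p0,e0]);print(p0,r.x[:3],np.degrees(e0),np.degrees(r.x[3:]));print(f(r.x).round(1))
```

```text
[ 0.62477972 -0.16975528  0.32404685] [ 0.62648578 -0.16904282  0.32295808] [ 1.03248923e+01  9.85826347e-04 -1.24319243e-02] [11.12475469 -0.90185274 -2.2488975 ]
[ 0.1 -1.1  0.6 -1.7 -0.2 -0.  -0.6 -0.3  0.8  0.8  0.8  1.6 -1.2  0.5
  0.6  0.2 -0.4  0.3 -0.3 -0.8]
```

Run:
```python
from h import *
s=get_state();Rc=R.from_euler('xyz',s['ee_rot'])
print(s['eef_pos'],Rc.inv().apply([[0,0,-1],[1,0,0],[0,1,0]]).round(4))
```

```text
[ 0.58501208 -0.17579063  0.30717205] [[ 0.4206  0.002   0.9073]
 [-0.8918 -0.1831  0.4138]
 [-0.1669  0.9831  0.0752]]
```

```bash
python3 -m crank '[{"turn":[0,0,0],"slide":[0.028,-0.0025,0.066],"fingers":-1},{"turn":[0,0,0],"slide":[0.06,-0.0025,0.135],"fingers":-1}]' 60; python3 -c "
from h import *
s=get_state();print(s['eef_pos'],s['ee_rot'],s['force'],s['moment'],s['qd'])"
```

```text
t: 7.17
eef_pos: [0.5914, -0.1775, 0.2373]
ee_rot: [-3.135, 0.442, -2.953]
force: [-3.0, 0.2, 19.6]
width: 0.0176
[ 0.59141923 -0.17752377  0.23727018] [-3.13497145  0.44166316 -2.95284162] [-3.0117872   0.22004606 19.59353116] [ 0.65667515 -2.38082582 -0.06682555] [-0.00846058  0.39553933 -0.64791564 -0.13320713  1.01873822  0.21815751]
```

```bash
python3 -m crank '[{"turn":[0,0,0],"slide":[-0.032,0,-0.07],"fingers":-1},{"turn":[0,0,0],"slide":[-0.0505,0,-0.109],"fingers":-1},{"turn":[0,0,0],"slide":[-0.0505,0,-0.109],"fingers":-1}]' 60; python3 -c "
from h import *
s=get_state();print(s['eef_pos'],s['ee_rot'],s['force'],s['moment'])
np.save('cw10.npy',cal('wrist')[1])
for n in ['scene','side','wrist']: cv2.imwrite('pics/%s10.png'%n,G(n))
s=get_state();print(s['eef_pos'],s['ee_rot'],s['t']);print(mallet()[0],mallet()[1].as_euler('ZYX',True))
im=cv2.imread('pics/scene10.png');crop(im,180,130,150,145,5,'s10c.png')
im=cv2.imread('pics/side10.png');crop(im,160,150,120,120,5,'d10c.png')
"
```

```text
t: 7.42
eef_pos: [0.5914, -0.1777, 0.2991]
ee_rot: [-3.134, 0.439, -2.952]
force: [1.2, -1.2, 0.2]
width: 0.0179
[ 0.59135371 -0.17771617  0.29909778] [-3.13398917  0.43944851 -2.95207132] [ 1.23784224 -1.16141721  0.2177309 ] [-0.30112754  1.26544478 -0.07889015]
[ 0.58905521 -0.17667668  0.29408247] [-3.13869674  0.43465815 -2.95513714] 7.5667
[ 0.62880442 -0.1705878   0.31098145] [10.39018938 -0.0324555  -0.04692393]
```

View pics/s10c.png

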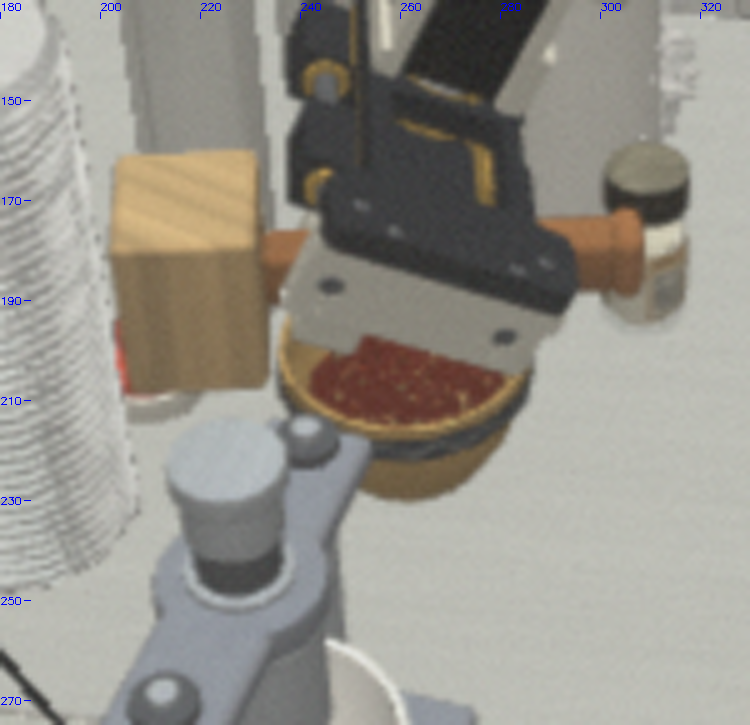

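View pics/d10c.png

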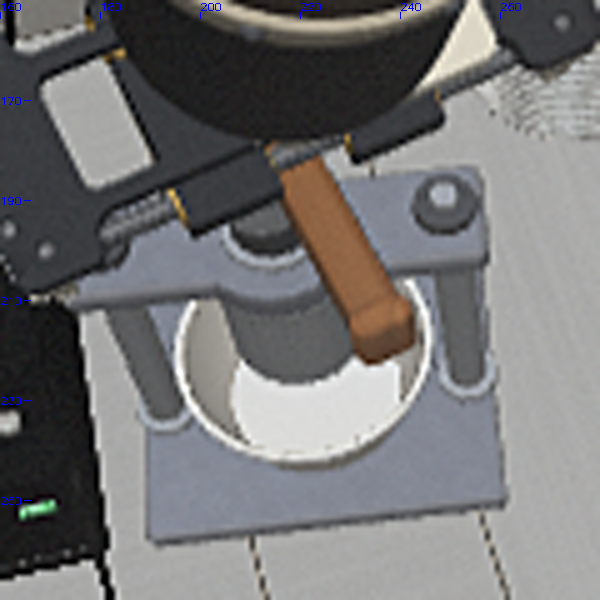

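View pics/wrist10.png

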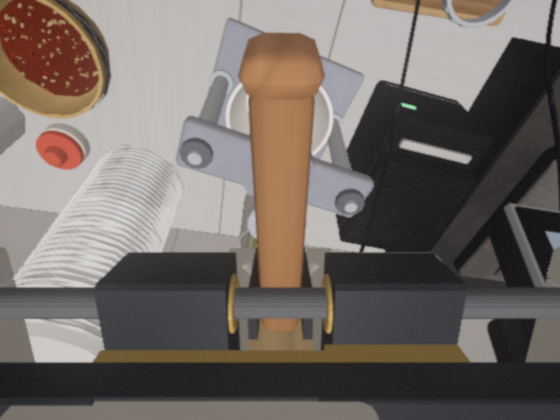

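```bash
python3 -m crank '[{"turn":[0,0,0],"slide":[0.0255,0.001,0.0435],"fingers":-1},{"turn":[0,0,0],"slide":[0.059,0.001,0.116],"fingers":-1}]' 60; python3 -c "
from h import *
s=get_state();print(s['eef_pos'],s['ee_rot'],s['force'],s['moment'],s['qd'])"
```

```text
t: 7.73
eef_pos: [0.5894, -0.1774, 0.2334]
ee_rot: [-3.135, 0.444, -2.953]
force: [6.1, 2.1, 8.1]
width: 0.0175
[ 0.58939826 -0.177424    0.23338573] [-3.13460841  0.44375961 -2.95309275] [6.13051244 2.08681299 8.13043553] [ 0.59081103 -2.13077797  0.08650383] [-0.00853465  0.43389835 -0.69526352 -0.18543892  1.16230323  0.24047593]
```

```bash
python3 -m crank '[{"turn":[0,0,0],"slide":[-0.032,0,-0.07],"fingers":-1},{"turn":[0,0,0],"slide":[-0.0505,0,-0.109],"fingers":-1},{"turn":[0,0,0],"slide":[-0.0505,0,-0.109],"fingers":-1}]' 60; python3 -c "
from h import *
cv2.imwrite('pics/side11.png',G('side'))
s=get_state();print(s['eef_pos'],s['ee_rot'],s['t']);print(mallet()[0],mallet()[1].as_euler('ZYX',True))
im=cv2.imread('pics/side11.png');crop(im,160,150,120,120,5,'d11c.png')
print(R.from_euler('xyz',s['ee_rot']).inv().apply([[0,0,-1],[1,0,0],[0,1,0]]).round(4))
"
```

```text
t: 7.98
eef_pos: [0.5882, -0.1775, 0.2931]
ee_rot: [-3.135, 0.439, -2.953]
force: [1.1, -0.5, -0.6]
width: 0.0172
[ 0.58757514 -0.17703562  0.29128805] [-3.13683699  0.4380878  -2.95439803] 8.0333
[ 0.62726215 -0.17093132  0.30832709] [10.38771877 -0.22948846 -0.14241174]
[[ 0.4242  0.0043  0.9056]
 [-0.8897 -0.1841  0.4177]
 [-0.1685  0.9829  0.0743]]
```

View pics/d11c.png

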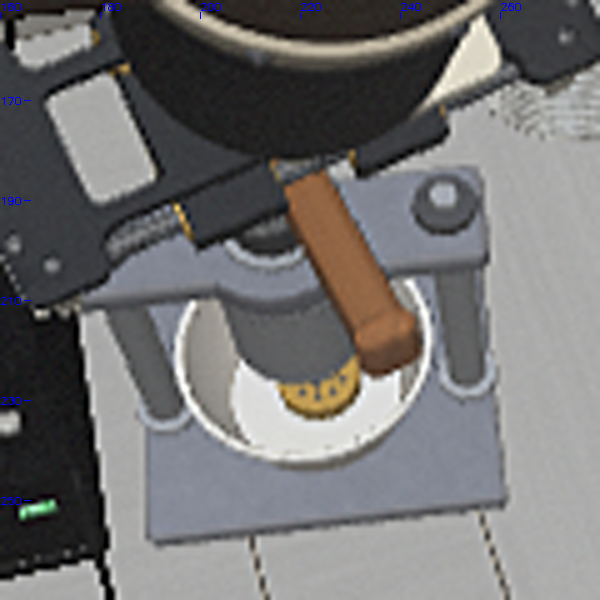

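Run:
```python
from h import *
print(onz('side',223,228,.036), onz('side',223,228,.08), proj('side',[[.627,-.170,.036],[.627,-.170,.08]]))
```

```text
[ 0.6203605  -0.17057498  0.036     ] [ 0.59704172 -0.17038999  0.08      ] [[222.06730295 225.63588389]
 [219.57924375 216.62298217]]
```

Run:
```python
from h import *
im=cv2.imread('pics/side0.png'); sc=cv2.imread('pics/scene0.png')
def draw(h,ps,col):
    M=R.from_euler('z',ps,True)
    for poly in ([[.024,.026],[.024,-.026],[-.024,-.026],[-.024,.026]],[[-.024,.012],[-.144,.012],[-.144,-.012],[-.024,-.012]]):
        P=M.apply([[a,b,0] for a,b in poly])+[h[0],h[1],0]
        for n,I in (('side',im),('scene',sc)):
            cv2.polylines(I,[np.int32(proj(n,P))],True,col,1)
draw((.49,-.27),10,(0,0,255)); draw((.50,-.30),-10,(0,255,0))
crop(im,220,180,180,150,4,'d12.png'); crop(sc,220,180,180,150,4,'s12.png')
```

```text
(no output)
```

View pics/d12.png

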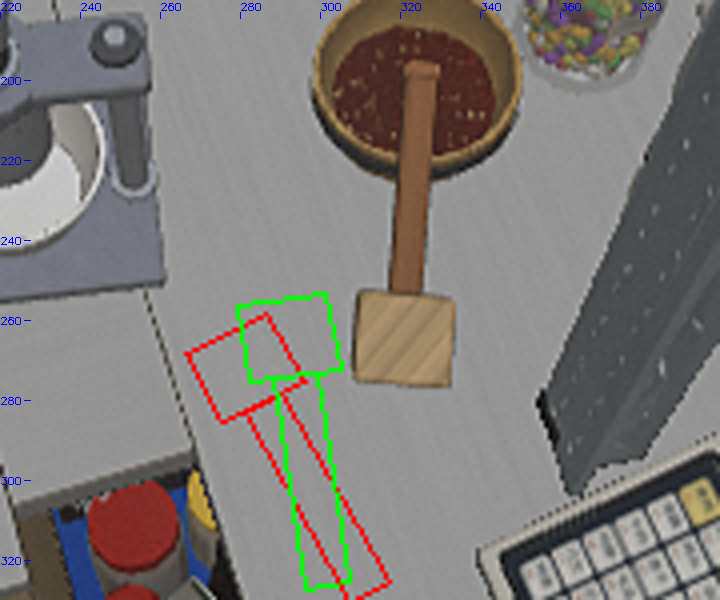

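View pics/s12.png

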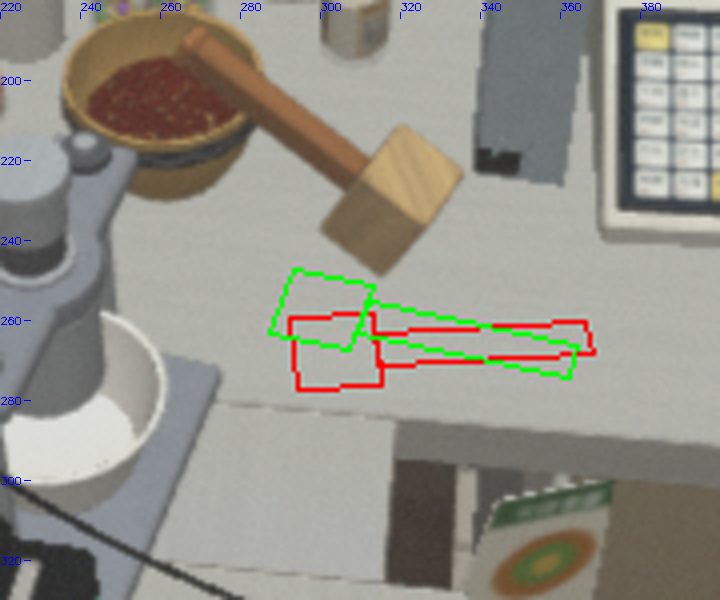

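```bash
python3 -m crank '[{"turn":[0,0,0],"slide":[0.055,-0.029,-0.026],"fingers":-1},{"turn":[0,0,0],"slide":[0.11,-0.058,-0.052],"fingers":-1},{"turn":[0,0,0],"slide":[0.166,-0.087,-0.078],"fingers":-1},{"turn":[0,0,0],"slide":[0.222,-0.115,-0.103],"fingers":-1},{"turn":[0,0,0],"slide":[0.277,-0.144,-0.129],"fingers":-1}]' 60; python3 -c "
from h import *
p,Rt=strike(np.radians(10),[.49,-.27,.1]); to(p,Rt); s=get_state(); print(s['eef_pos'],s['ee_rot'],mallet()[0],mallet()[1].as_euler('ZYX',True))
for n in ['scene','side']: cv2.imwrite('pics/%s13.png'%n,G(n))
to(p,Rt);print(mallet()[0])
"
```

```text
t: 8.45
eef_pos: [0.4477, -0.2755, 0.2884]
ee_rot: [-3.14, 0.435, -2.955]
force: [0.2, -1.1, -2.9]
width: 0.0177
slide [ 0.168 -0.001  0.374] turn [0.0005 0.0001 0.001 ] rows 4.9
[ 0.44772384 -0.27552877  0.28838572] [-3.13990495  0.43450612 -2.95512082] [ 0.48747582 -0.26943674  0.30527707] [10.42023935 -0.02344015  0.0158236 ]
slide [0.166 0.003 0.377] turn [0.0001 0.0001 0.0005] rows 4.9
[ 0.48598181 -0.27164738  0.30579617]
```

View pics/side13.png

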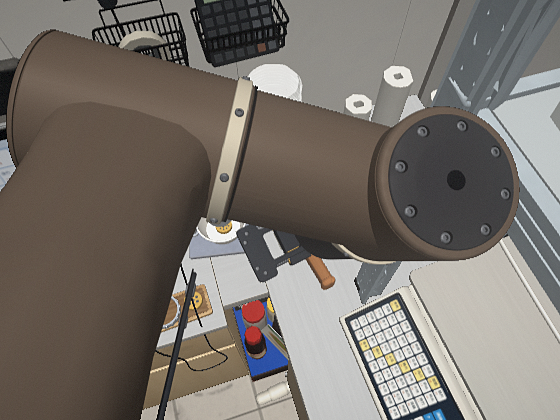

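View pics/scene13.png

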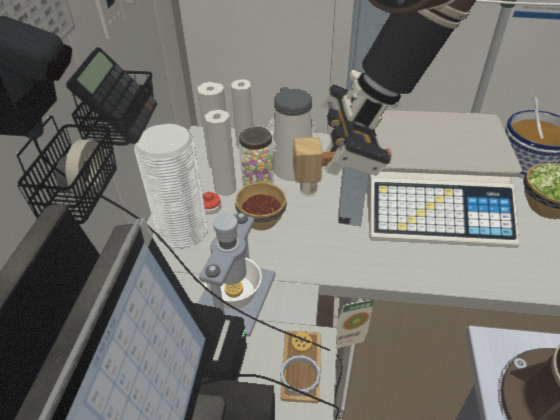

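Run:
```python
from h import *
for z in (.5,.55,.6,.65): print(z,onz('side',447,183,z).round(3))
s=get_state();Rc=R.from_euler('xyz',s['ee_rot']);print(s['q'])
for k in (.2,.25,.3,.35): print(k,s['eef_pos']-k*Rc.as_matrix()[:,2])
im=cv2.imread('pics/side13.png');crop(im,340,60,200,250,2,'d13c.png')
im=cv2.imread('pics/scene13.png');crop(im,280,0,250,240,3,'s13c.png')
```

```text
0.5 [ 0.352 -0.425  0.5  ]
0.55 [ 0.328 -0.393  0.55 ]
0.6 [ 0.305 -0.361  0.6  ]
0.65 [ 0.281 -0.329  0.65 ]
[-0.35710778 -0.09619462 -0.35137658 -0.26596799 -0.95251087 -0.91690325]
0.2 [ 0.36332206 -0.29237279  0.47031879]
0.25 [ 0.3426012  -0.29607206  0.51567253]
0.3 [ 0.32188034 -0.29977134  0.56102627]
0.35 [ 0.30115948 -0.30347062  0.60638   ]
```

View pics/s13c.png

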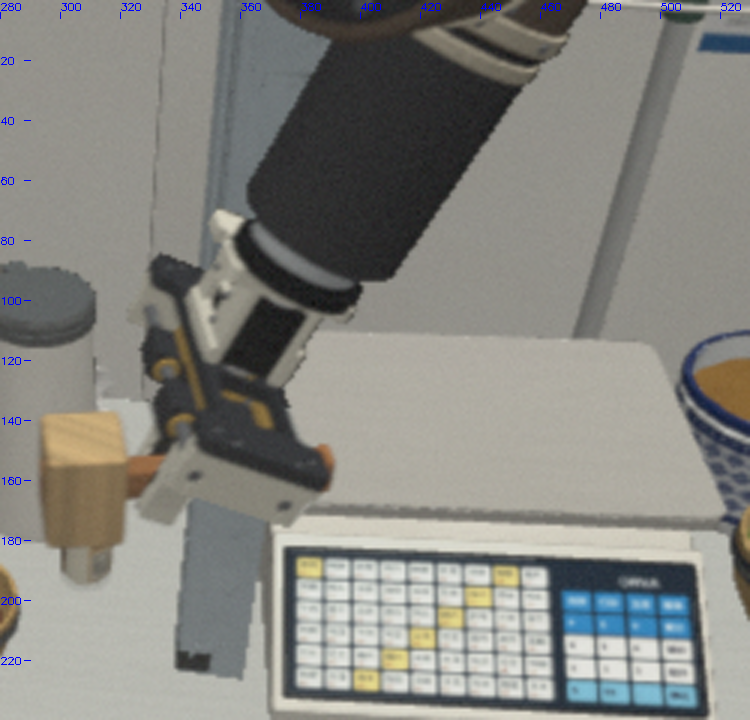

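Run:
```python
from h import *
p,Rt=strike(np.radians(-8),[.495,-.295,.25]); to(p,Rt)
```

```text
slide [ 0.034 -0.024  0.107] turn [0.0212 0.0002 0.0458] rows 2.5
```

```bash
python3 -m crank '[{"turn":[0.007,0,0.015],"slide":[0.008,-0.006,0.02],"fingers":-1},{"turn":[0.014,0,0.03],"slide":[0.017,-0.012,0.05],"fingers":-1},{"turn":[0.0212,0,0.0458],"slide":[0.027,-0.02,0.085],"fingers":-1},{"turn":[0.0212,0,0.0458],"slide":[0.034,-0.024,0.107],"fingers":-1}]' 60; python3 -c "
from h import *
p,Rt=strike(np.radians(-8),[.495,-.295,.05]); to(p,Rt); s=get_state(); print(s['q'],mallet()[0],mallet()[1].as_euler('ZYX',True))
cv2.imwrite('pics/d14.png',G('side'))
to(p,Rt)
"
```

```text
t: 8.88
eef_pos: [0.4575, -0.2852, 0.2315]
ee_rot: [3.141, 0.434, 3.001]
force: [-0.5, 1.7, -3.9]
width: 0.0176
slide [ 0.17  -0.007  0.359] turn [ 0.      0.     -0.0009] rows 4.8
[-0.21952364 -0.09380184 -0.57339091 -0.05509399 -0.65876016 -1.4558925 ] [ 0.49714026 -0.29225886  0.24842962] [-8.28176698 -0.01735109  0.13812697]
slide [ 0.165 -0.008  0.355] turn [ 0.0004 -0.0006  0.0001] rows 4.7
```

View pics/d14.png

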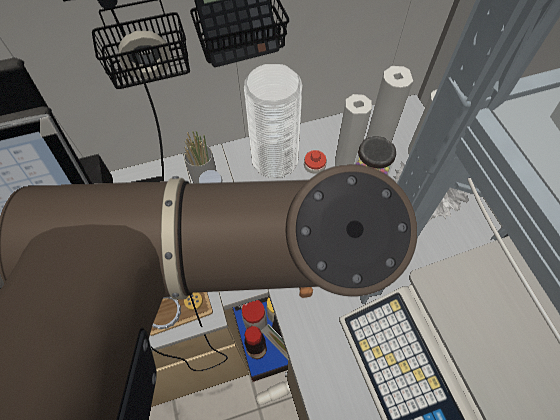

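```bash
python3 -m crank '[{"turn":[0,0,0],"slide":[0.033,-0.002,0.071],"fingers":-1},{"turn":[0,0,0],"slide":[0.066,-0.005,0.142],"fingers":-1},{"turn":[0,0,0],"slide":[0.09,-0.007,0.2],"fingers":-1},{"turn":[0,0,0],"slide":[0.09,-0.007,0.2],"fingers":-1}]' 60; python3 -c "
from h import *
p,Rt=strike(np.radians(-8),[.495,-.295,.034]); to(p,Rt); s=get_state(); print(s['q'],mallet()[0],mallet()[1].as_euler('ZYX',True))
"
```

```text
t: 9.27
eef_pos: [0.4558, -0.2888, 0.1175]
ee_rot: [3.141, 0.425, 3.008]
force: [-1.2, 0.3, -4.9]
width: 0.018
slide [0.084 0.001 0.182] turn [ 0.0005 -0.0014  0.0002] rows 2.4
[-0.23572986  0.06125471 -0.70530106 -0.11478612 -0.38335199 -1.37082277] [ 0.49559324 -0.29550522  0.13400449] [-7.84017299  0.50986923  0.13403925]
```

```bash
python3 -m crank '[{"turn":[0.0003,-0.0007,0],"slide":[0.02,0,0.04],"fingers":-1},{"turn":[0.0005,-0.0014,0],"slide":[0.04,0,0.085],"fingers":-1},{"turn":[0.0005,-0.0014,0],"slide":[0.054,0,0.117],"fingers":-1},{"turn":[0.0005,-0.0014,0],"slide":[0.054,0,0.117],"fingers":-1}]' 60; python3 -c "
from h import *
p,Rt=strike(np.radians(-8),[.495,-.295,.034]); to(p,Rt); s=get_state(); print(s['q'],mallet()[0],mallet()[1].as_euler('ZYX',True))
cv2.imwrite('pics/s15.png',G('scene'))
im=cv2.imread('pics/s15.png'); crop(im,270,150,150,145,5,'s15c.png')
to(p,Rt)
"
```

```text
t: 9.6
eef_pos: [0.4593, -0.2899, 0.0581]
ee_rot: [-3.137, 0.441, 3.01]
force: [-1.3, 0.9, -2.5]
width: 0.0173
slide [0.043 0.003 0.071] turn [-0.0001  0.0011  0.0005] rows 1.0
[-0.24055551  0.17274973 -0.74658596 -0.19776387 -0.2162519  -1.2790113 ] [ 0.49889272 -0.29654403  0.07526137] [-7.87015285 -0.40571484 -0.11611762]
slide [0.046 0.003 0.073] turn [-0.0002  0.0015  0.0005] rows 1.0
```

View pics/s15c.png

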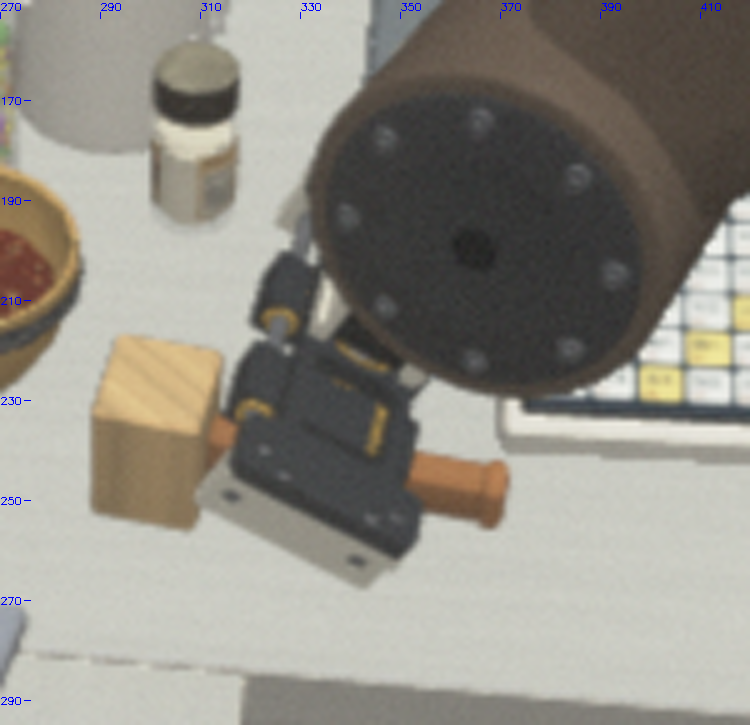

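```bash
python3 -m crank '[{"turn":[0,0.0005,0],"slide":[0.012,0,0.024],"fingers":-1},{"turn":[0,0.001,0],"slide":[0.021,0,0.043],"fingers":-1},{"turn":[0,0.0013,0],"slide":[0.027,0,0.057],"fingers":-1},{"turn":[0,0.0013,0],"slide":[0.029,0,0.061],"fingers":-1}]' 60; python3 -c "
from h import *
p,Rt=strike(np.radians(-8),[.499,-.297,.033]); to(p,Rt); s=get_state(); print(s['q'],s['force'],mallet()[0],mallet()[1].as_euler('ZYX',True))
"
```

```text
t: 9.98
eef_pos: [0.4613, -0.2907, 0.0273]
ee_rot: [-3.136, 0.439, 3.011]
force: [0.5, -0.3, -1.8]
width: 0.0176
slide [0.013 0.001 0.018] turn [-0.0003  0.0007  0.0006] rows 0.3
[-0.25071107  0.24044843 -0.73511888 -0.27999738 -0.16497498 -1.18588276] [ 0.53372177 -0.30492706 -1.78453602] [ 0.50089171 -0.29732059  0.04433856] [-7.85408875 -0.26713551 -0.17697078]
```

```bash
python3 -m crank '[{"turn":[0,0,0],"slide":[0.005,0,0.008],"fingers":-1},{"turn":[0,0,0],"slide":[0.008,0,0.014],"fingers":-1},{"turn":[0,0,0],"slide":[0.009,0,0.017],"fingers":-1},{"turn":[0,0,0],"slide":[0.009,0,0.017],"fingers":-1}]' 60; python3 -c "
from h import *
s=get_state(); print(s['q'],s['force'],s['moment'],mallet()[0],mallet()[1].as_euler('ZYX',True))
cv2.imwrite('pics/s16.png',G('scene'))
im=cv2.imread('pics/s16.png'); crop(im,270,150,150,145,5,'s16c.png')
s=get_state(); print(s['force'],mallet()[0])
"
```

```text
t: 10.32
eef_pos: [0.4598, -0.2906, 0.0169]
ee_rot: [-3.136, 0.438, 3.01]
force: [0.1, 0.1, -2.6]
width: 0.0175
[-0.25731214  0.26136188 -0.72896524 -0.31934616 -0.1527578  -1.14115546] [ 0.0984789   0.12592158 -2.60946793] [ 0.25188328  1.76263637 -0.06501515] [ 0.49937012 -0.29726396  0.03391623] [-7.90246885 -0.20984792 -0.17292895]
[-0.04542159 -0.04869874 -2.96101004] [ 0.49939442 -0.29729635  0.03404754]
```

View pics/s16c.png

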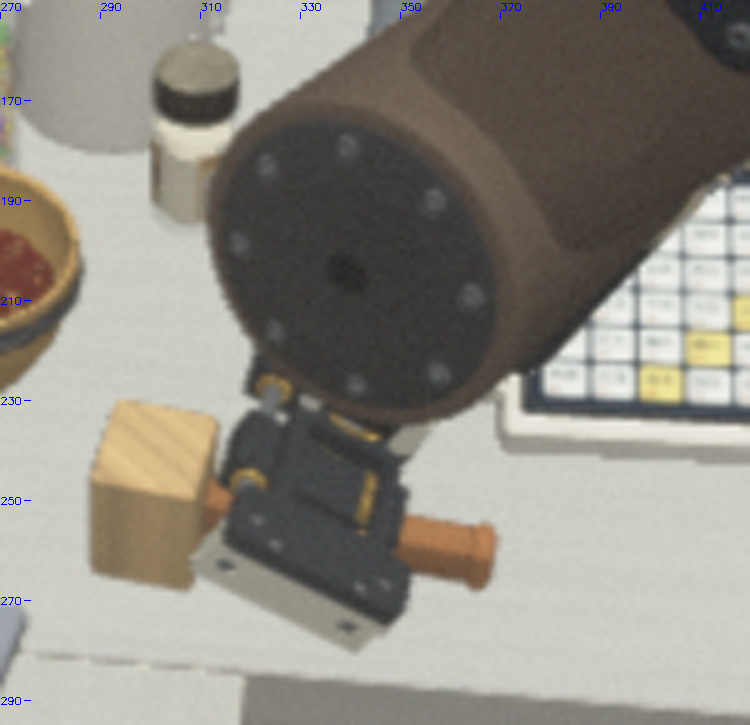

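```bash
python3 -m crank '[{"turn":[0,0,0],"slide":[0.001,0,0.003],"fingers":-1},{"turn":[0,0,0],"slide":[0.001,0,0.003],"fingers":-1}]' 60;python3 -m crank '[{"turn":[0,0,0],"slide":[0.001,0,0.003],"fingers":-1},{"turn":[0,0,0],"slide":[0.001,0,0.003],"fingers":-1}]' 60
```

```text
t: 10.53
eef_pos: [0.46, -0.2907, 0.0156]
ee_rot: [-3.136, 0.438, 3.01]
force: [-0.6, 0.5, -0.8]
width: 0.0178
t: 10.7
eef_pos: [0.46, -0.2907, 0.0153]
ee_rot: [-3.136, 0.44, 3.01]
force: [-12.6, 5.4, 22.3]
width: 0.0174
```

```bash
python3 -m crank '[{"turn":[0,0,0],"slide":[-0.001,0,-0.0025],"fingers":-1},{"turn":[0,0,0],"slide":[-0.001,0,-0.0025],"fingers":-1}]' 60
```

```text
t: 10.87
eef_pos: [0.4601, -0.2907, 0.0156]
ee_rot: [-3.136, 0.439, 3.01]
force: [0.1, 0.6, -2.7]
width: 0.0178
```

```bash
python3 -m crank '[{"turn":[0,0,0],"slide":[0,0,0],"fingers":-0.3},{"turn":[0,0,0],"slide":[0,0,0],"fingers":-0.1},{"turn":[0,0,0],"slide":[0,0,0],"fingers":0.2},{"turn":[0,0,0],"slide":[0,0,0],"fingers":0.3},{"turn":[0,0,0],"slide":[0,0,0],"fingers":0.5}]' 20;python3 -m crank '[{"turn":[0,0,0],"slide":[0,0,0],"fingers":0.5},{"turn":[0,0,0],"slide":[0,0,0],"fingers":0.5},{"turn":[0,0,0],"slide":[0,0,0],"fingers":0.5}]'; python3 -c "
from h import *
cv2.imwrite('pics/s17.png',G('scene'));cv2.imwrite('pics/w17.png',G('wrist'))
im=cv2.imread('pics/s17.png'); crop(im,270,150,150,145,5,'s17c.png')
s=get_state(); print(s['force'],s['eef_pos'],s['width'])
"
```

```text
t: 11.28
eef_pos: [0.46, -0.2906, 0.0149]
ee_rot: [-3.136, 0.437, 3.01]
force: [0.1, 0.3, -0.3]
width: 0.045
t: 11.53
eef_pos: [0.4599, -0.2906, 0.015]
ee_rot: [-3.136, 0.438, 3.01]
force: [-1.0, -0.4, 0.2]
width: 0.0634
[ 0.02959233  0.66926711 -0.75368671] [ 0.45991623 -0.29057365  0.01497739] 0.06536506238403458
```

View pics/s17c.png

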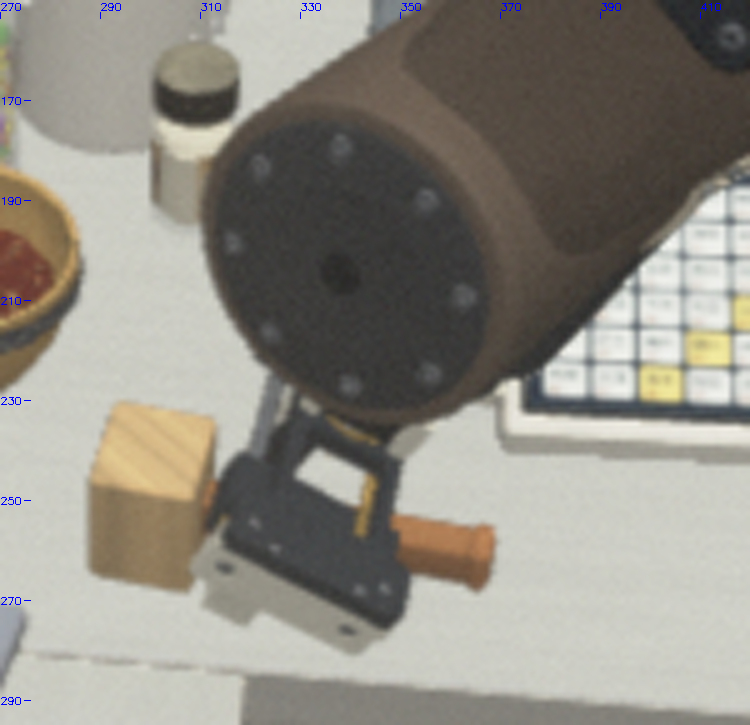

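View pics/w17.png

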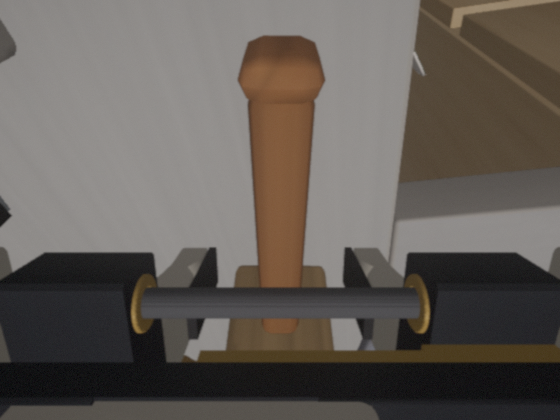

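```bash
python3 -m crank '[{"turn":[0,0,0],"slide":[0,0,-0.03],"fingers":0.5},{"turn":[0,0,0],"slide":[0,0,-0.08],"fingers":0.5},{"turn":[0,0,0],"slide":[0,0,-0.14],"fingers":0.5},{"turn":[0,0,0],"slide":[0,0,-0.2],"fingers":0.5}]' 20; python3 -c "
from h import *
s=get_state(); print(s['q'],s['eef_pos'],s['ee_rot'],s['force'])"
```

```text
t: 11.97
eef_pos: [0.4167, -0.2843, 0.1056]
ee_rot: [-3.136, 0.435, 3.01]
force: [1.2, -0.1, 1.2]
width: 0.0659
[-0.24654647  0.0199647  -0.78616256 -0.13051031 -0.33416303 -1.34311585] [ 0.41668515 -0.28432521  0.10564411] [-3.13588798  0.43507499  3.01001679] [ 1.19774488 -0.14932471  1.2430414 ]
```

```bash
python3 -m crank '[{"turn":[0,0,0],"slide":[-0.03,0,-0.06],"fingers":0.5},{"turn":[0,0,0],"slide":[-0.06,0,-0.13],"fingers":0.5},{"turn":[0,0,0],"slide":[-0.1,0,-0.2],"fingers":0.5},{"turn":[0,0,0],"slide":[-0.13,0,-0.26],"fingers":0.5},{"turn":[0,0,0],"slide":[-0.13,0,-0.26],"fingers":0.5}]' 20; python3 -c "
from h import *
s=get_state(); print(s['q'],s['eef_pos'],s['ee_rot'],s['force'])
for n in ['scene','side']: cv2.imwrite('pics/%s18.png'%n,G(n))
"
```

```text
t: 12.38
eef_pos: [0.425, -0.2857, 0.2597]
ee_rot: [-3.132, 0.449, 3.013]
force: [0.9, -1.0, 0.2]
width: 0.0654
[-0.23891855 -0.17676678 -0.57708052 -0.05765577 -0.72323014 -1.42828131] [ 0.42495923 -0.28574863  0.25970518] [-3.13189424  0.44949094  3.01285531] [ 0.92901255 -1.00428996  0.1536484 ]
```

View pics/scene18.png

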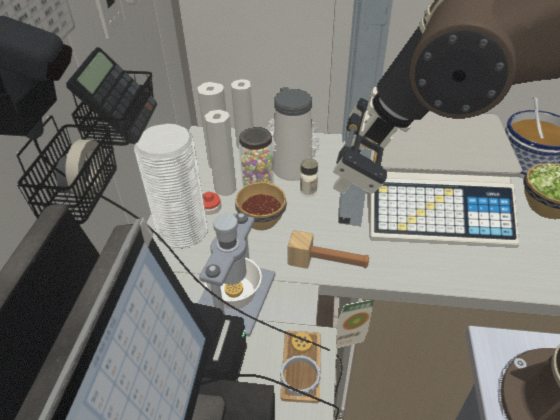

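View pics/side18.png

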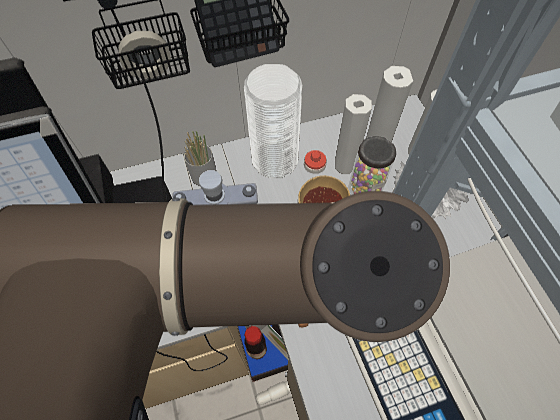

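```bash
python3 -c "
from h import *
im=cv2.imread('pics/scene18.png'); crop(im,195,140,190,170,4,'s18c.png')"
```

```text
(no output)
```

View pics/s18c.png

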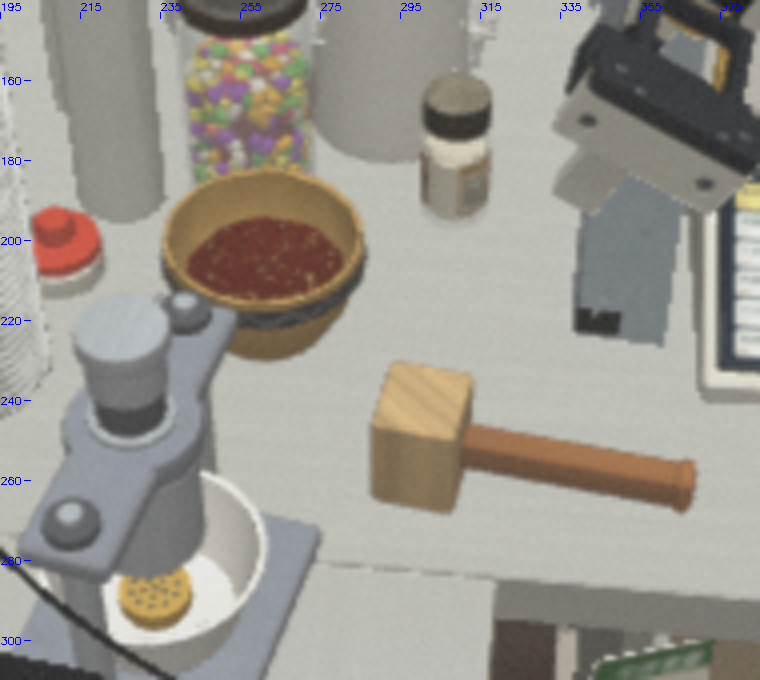

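The enlarged scene view shows the die lying flat in the dish at (233,288). The mallet stands flat on the worktop at (301,250). The bowl, jar and ram cap look unmoved.

```bash
python3 -c "
from station import *
print(job_done(), get_state()['t'])"
```

```text
the job is handed in; nothing more can be done
the job is handed in; nothing more can be done
```

The die is out of the press and lying flat in the white dish, and I handed the job in after about 12.5 s of the 54 s allowed.

- **Taps:** I took the mallet by its handle and tapped the ram cap twice with the level lower face. The first tap read about 7 mm down with 20 N on the wrist. The second read about 11 mm down. Those readings were taken while the arm was still moving, so the true depths may be a little more. I commanded the second tap to 15 mm, well short of the 21 mm stop.
- **Setting down:** The mallet stands on its flat face on the worktop near (0.50, -0.30). It is clear of the press, bowl and post, and the gripper is open and well away from it.
- **Last pictures:** The ram cap is back up, and the bowl, spice jar and spare die look unmoved.
- **Checks that were off:**
  - While feeling for the worktop I briefly pressed with about 22 N through the mallet, then backed off before releasing.
  - The fitted mallet angle before the taps was only good to about 1 to 2 degrees.
  - In the final side view the arm hid the mallet and the dish, so the final look at both rests on the scene camera alone. The side camera had shown the die in the dish earlier.

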